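# Tools back into their own fitted trays

### The job

Three of the hand tools lie in one another's fitted plywood trays, and the tape measure has been left on the cork mat. Put all four tools back into their own trays, each set down (not dropped) and sitting flat on the floor of the recess that was cut to its outline; the cork mat is free to lay a tool on in between. Leave the glue bottle standing where it is.

Things in the scene. Friction and masses are not known exactly. Their poses are not given: they have to be found in the camera images.
- block_plane: metal block plane, 49 x 176 x 53 mm, about 0.6 kg. Origin: centre of its sole (underside); y along its length, z up. Its flat parallel cheeks are 48 mm apart (x) and stand 7 to 29 mm above the sole, for |y| up to 70 mm; grip across them near y = 0. At the start it rides lengthwise on the rim of the sanding block's tray. Either way round is right in its tray.
- sand_block: cork sanding block, plain box 63 x 101 x 34 mm (61 mm between the grip faces, x), 0.07 kg. Origin: centre of its underside; y along its length, z up. Grip across x. At the start it lies crosswise on the rim at one end of the push block's tray. Either way round is right in its tray.
- push_block: wooden push block: a 44 x 140 mm sole board with a bow handle on top, 60 mm high in all, about 0.2 kg. Origin: centre of its underside; y along its length, z up. The handle's bar is 20 mm thick (x), 38 to 60 mm above the underside for |y| up to 30 mm; grip it across x at y = 0. At the start it lies in the plane's tray, whose recess is too big for it. Either way round is right in its tray.
- tape_measure: pocket tape measure standing on its edge, 37 x 93 x 64 mm, 0.2 kg. Origin: centre of its underside; y along its length, z up. The case is 34 mm thick (x) and reaches from y = -24 to y = +47 mm, so grip it across x at about y = +11 mm; only the low end hook (6 mm high) lies at y = -25 to -47 mm. At the start it stands on the cork mat. Either way round is right in its tray.
- plane_tray: fitted tray of the block plane, fixed to the bench: pale plywood, 93 (x) by 220 (y) mm outside, rim 18 mm high, 16 mm wide; recess 61 (x) by 188 (y) mm, its grey felt floor 6 mm above the bench; 56 mm finger gap in the middle of each long side. Origin: centre of the underside; z up, y along the recess, which points roughly to or from the robot.
- push_tray: fitted tray of the push block, fixed to the bench: pale plywood, 88 (x) by 184 (y) mm outside, rim 18 mm high, 16 mm wide; recess 56 (x) by 152 (y) mm, its grey felt floor 6 mm above the bench; 56 mm finger gap in the middle of each long side. Origin: centre of the underside; z up, y along the recess, which points roughly to or from the robot.
- sand_tray: fitted tray of the sanding block, fixed to the bench: pale plywood, 107 (x) by 145 (y) mm outside, rim 18 mm high, 16 mm wide; recess 75 (x) by 113 (y) mm, its grey felt floor 6 mm above the bench; 56 mm finger gap in the middle of each long side. Origin: centre of the underside; z up, y along the recess, which points roughly to or from the robot.
- tape_tray: fitted tray of the tape measure, fixed to the bench: pale plywood, 81 (x) by 137 (y) mm outside, rim 18 mm high, 16 mm wide; recess 49 (x) by 105 (y) mm, its grey felt floor 6 mm above the bench; 56 mm finger gap in the middle of each long side. Origin: centre of the underside; z up, y along the recess, which points roughly to or from the robot. Empty at the start.
- cork_mat: flat cork mat fixed to the bench, 95 mm (x) by 170 mm (y), 4 mm thick: the free place to lay a tool on. Origin: centre of its underside; y along its length.
- glue_bottle: glue bottle standing at the back of the bench, 65 mm across, 184 mm high; leave it alone. Origin: centre of its underside.

How it is judged (in metres and radians):
At the end, for the whole second after the job is handed in: Each of the four tools lies in its own tray: its origin within 10 mm (across) and 12 mm (along) of the tray's centre, its underside on the recess floor (less than 10 mm above the bench, so not riding on the 18 mm rim), tilted less than 0.12 rad, released and at rest (x of block_plane in the frame of plane_tray between -0.01 and 0.01 m and y of block_plane in the frame of plane_tray between -0.012 and 0.012 m and z of block_plane in the frame of plane_tray below 0.01 m and angle between each of block_plane, push_block, sand_block, tape_measure's own z axis and vertical below 0.12 rad and linear speed of each of block_plane, push_block, sand_block, tape_measure below 0.02 m/s and contact force between each of block_plane, push_block, sand_block, tape_measure and the fingers below 0.1 N and x of push_block in the frame of push_tray between -0.01 and 0.01 m and y of push_block in the frame of push_tray between -0.012 and 0.012 m and z of push_block in the frame of push_tray below 0.01 m and x of sand_block in the frame of sand_tray between -0.01 and 0.01 m and y of sand_block in the frame of sand_tray between -0.012 and 0.012 m and z of sand_block in the frame of sand_tray below 0.01 m and x of tape_measure in the frame of tape_tray between -0.01 and 0.01 m and y of tape_measure in the frame of tape_tray between -0.012 and 0.012 m and z of tape_measure in the frame of tape_tray below 0.01 m); the robot touches nothing.
It fails at once if a tool is dropped or thrown down: it moves faster than 0.8 m/s with its underside less than 60 mm above the bench ((linear speed of block_plane above 0.8 m/s and height (world z) of block_plane below 0.06 m) or (linear speed of push_block above 0.8 m/s and height (world z) of push_block below 0.06 m) or (linear speed of sand_block above 0.8 m/s and height (world z) of sand_block below 0.06 m) or (linear speed of tape_measure above 0.8 m/s and height (world z) of tape_measure below 0.06 m)).
It fails at once if the glue bottle is shifted by more than 30 mm or tipped (distance of glue_bottle from where it was at the start of the episode above 0.03 m or angle between glue_bottle's own z axis and vertical above 0.3 rad).
It also fails if it takes over 118 s, if anything falls off the work surface, if the arm or the gripper's body presses on something with over 40 N, if the wrist force passes 120 N, or if a joint passes its speed limit or range.

### The arm

A 7-joint arm with a two-finger parallel gripper is mounted at the origin on a cart in front of the work surface, level with it; the furniture and walls round the work are solid. World frame = base frame: x ahead of the robot, y to its left, z up, the work surface at z = 0. Lengths are in mm, angles in rad, forces in N, time in s.
With the tool pointing down it reaches from about 425 to 875 mm from the base axis. Payload 8.4 kg.
Tool frame: the origin (TCP) lies between the finger pads; the fingertips stand 19 mm ahead of it and the grasp point (between the pads) is the TCP; z points along the fingers, y is the line along which they close (so a half turn about z gives the same grasp; the last joint's range is limited). The gripper opens to 87 mm and grips with 3 to 60 N. Pads are 19 mm wide; open, the fingers measure 117 mm over their backs; the gripper's body (75 mm by 190 mm) begins 51 mm behind the grasp point.
Start: joints at [1.099, 0.333, 0.04, 1.465, -0.013, 1.343, -0.059], TCP at [236.722, -605.332, 241.546] pointing down, gripper open.
Joint ranges: [-2.58, 2.58], [-0.38, 2.09], [-1.3, 1.39], [0.25, 2.4], [-1.5, 4.64], [0.08, 2.09], [-2.65, 2.65]. Speed limits (rad/s): [2.22, 2.22, 2.79, 2.79, 3.14, 3.14, 3.14].

### API

Orientations are given as a unit quaternion [x, y, z, w].
In Python, from workcell import * gives the robot as it stands.
- The arm moves only by the tool step_arm, never from a script. Its argument "steps" is a list of rows, each an object with "dp": the shift along the tool's x, y, z in cm, a list of three; "spin": the turn about the tool's z in degrees. A call has 1 to 5 rows; each row shifts and turns the commanded pose from where the row before left it, along the tool's axes as they then stand; what a row does not reach is not made up. A row lasts 1/10 s, in which the tool goes at most 50 mm and 8.59 degrees, less where a joint would pass 70% of its speed; a pose out of reach is approached as far as the arm can. A call is refused whole if a number of a shift passes 5 or a number of a turn 8.59, either way. A call with a gripper value outside its range is refused whole. "hand" is the opening, from 0 (shut) to 1 (fully open), set as the call begins (left out, the last holds). The fingers move at their own pace and stop on an object; "force" is the grip in N (left out, the last holds). Time passes only in rows, so rows that do not move let the fingers close. It gives the time, the measured TCP pose, the force, the opening and the grip force at its end, in the units of the state.
- get_state(): the state, without advancing time (a new reading comes with each control period).
- read_camera(name): name is "scene" or "side" or "wrist"; returns a dict with "frame" (400x640x3 uint8, red, green, blue), "fx", "fy", "cx", "cy" (pixels), "k1" (the pictures are not rectified: a ray, as slopes to the right and down, at radius r is drawn at 1 + k1 r^2 times it, then the intrinsics apply), "rvec" (rotation vector, rad) and "tvec" (3), from world to camera coordinates, as OpenCV has them. Camera axes: x right, y down, z forward; pixel columns grow to the right and rows downward; lengths in mm; the calibration is good to about 2 mm. A picture is of the moment at which its call begins. There is no depth.
- job_done(): hands the job in; it is judged then, once.
The state is a dict: "time": time; "q": joint angles; "joint_vel": joint speeds; "effort": joint torques, N m; "eef_pos": TCP position; "eef_rot": TCP orientation; "force": force on the tool from outside, world axes, zero at the start; "torque": the same for the moment, N m; "opening": opening from 0.0 (shut) to 1.0 (fully open); "finger_force": force on a finger pad.
Only numpy, scipy, OpenCV 4.12 (cv2) and the standard library are available. Lean on these libraries where they do the work, as an engineer would, in place of code of your own. Each camera call takes 0.05 s, during which the arm holds its last target. There are 200 camera calls.

## Working session

There is one attempt and no reset: what is moved stays moved. The work goes in short steps, Python scripts to look and compute and a tool call to move; the robot and the scene stay as the last step left them, time stands still between calls to the robot, and variables do not carry over. Pictures are saved under pics/ and viewed, at most 14 in all, crops included, and the job is handed in when it is done.

Besides the shell and the picture viewer there is one more tool, called after ">>>" by a JSON object that holds its "fn" and its "kwargs", one argument or row to a line. step_arm: Moves the arm, as the interface text tells. Its arguments: {"type":"object","properties":{"steps":{"type":"array","items":{"type":"object","properties":{"dp":{"type":"array","items":{"type":"number"}},"spin":{"type":"number"}}}},"hand":{"type":"number"},"force":{"type":"number"}},"required":["steps"]}

```bash
mkdir -p pics; ls
cat > h.py <<'E'
from workcell import *
import numpy as np, cv2
from scipy.spatial.transform import Rotation as R
def cam(n):
    c=read_camera(n); c['R']=R.from_rotvec(np.ravel(c['rvec'])).as_matrix(); c['t']=np.ravel(c['tvec']); return c
def save(c,f): cv2.imwrite('pics/'+f,cv2.cvtColor(c['frame'],cv2.COLOR_RGB2BGR))
def ray(c,uv):
    d=np.array([(uv[0]-c['cx'])/c['fx'],(uv[1]-c['cy'])/c['fy']]); s=d.copy()
    for _ in range(30): s=d/(1+c['k1']*(s@s))
    return -c['R'].T@c['t'], c['R'].T@np.array([s[0],s[1],1.])
def onz(c,uv,z):
    o,d=ray(c,uv); return o+d*(z-o[2])/d[2]
def tri(c1,p1,c2,p2):
    o1,d1=ray(c1,p1);o2,d2=ray(c2,p2)
    s=np.linalg.lstsq(np.c_[d1,-d2],o2-o1,rcond=None)[0]
    a=o1+s[0]*d1;b=o2+s[1]*d2; return (a+b)/2,np.linalg.norm(a-b)
def proj(c,P):
    p=c['R']@np.asarray(P,float)+c['t']; s=p[:2]/p[2]; s=s*(1+c['k1']*(s@s)); return np.array([s[0]*c['fx']+c['cx'],s[1]*c['fy']+c['cy']])
E
python3 - <<'E'
from h import *
import pickle
for n in('scene','side','wrist'):
    c=cam(n); save(c,n+'0.png'); pickle.dump(c,open(n+'0.pkl','wb')); print(n,c['fx'],c['k1'],-c['R'].T@c['t'])
s=get_state(); print(s['time'],s['eef_pos'],s['eef_rot'],s['opening'])
E
```

```text
pics
scene 440.789173667437 -0.057219103309099635 [ -48.01030369  455.49205456 1070.10303278]
side 365.55447630980575 -0.04660129414287797 [ 606.30540751 -848.89515071  565.97680425]
wrist 338.0188423363876 -0.0538331930425517 [ 304.14952715 -580.17837245  384.82148399]
0.15 [ 236.60188572 -605.05407437  240.89946732] [ 9.82679800e-01  1.85310649e-01 -1.61075538e-04 -5.89690567e-04] 1.0041250542342364
```

View pics/scene0.png

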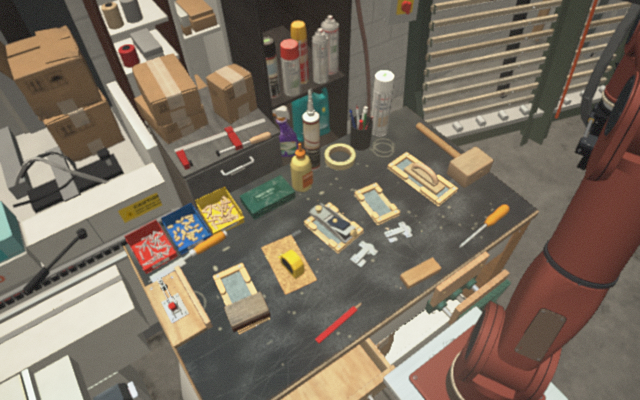

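View pics/side0.png

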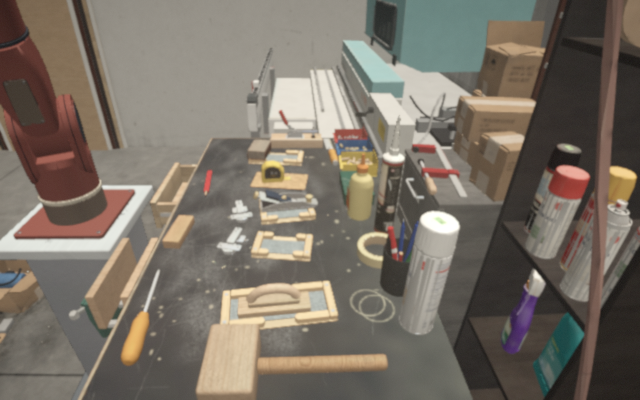

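The scene view has, from left to right:
- push tray with the sanding block on its near end, about (241,295)
- mat with the yellow tape, about (290,263)
- sand tray with the plane, about (333,226)
- empty tape tray, about (376,203)
- plane tray with the push block, about (422,177)
- glue bottle, about (302,170)

The side view shows the same row from the plane tray, about (280,303), back to the push tray at about (280,155).

Run:
```python
from h import *
import pickle
c=pickle.load(open('scene0.pkl','rb')); w=pickle.load(open('wrist0.pkl','rb'))
for n,p,z in [('push',(240,291),18),('mat',(288,263),4),('sand',(333,227),18),('tape',(376,203),18),('plane',(422,177),18),('bottle base',(301,188),0)]: 
    P=onz(c,p,z); print(n,P.round(),np.hypot(*P[:2]).round(),np.degrees(np.arctan2(P[1],P[0])).round(1))
s=get_state(); T=R.from_quat(s['eef_rot']).as_matrix()
print(T.round(3)); print('cam in tool',T.T@(-w['R'].T@w['t']-s['eef_pos'])); print('axes in tool',(T.T@w['R'].T).round(3))
```

```text
push [538. 331.  18.] 632.0 31.6
mat [545. 177.   4.] 573.0 18.0
sand [565.   7.  18.] 565.0 0.7
tape [ 562. -153.   18.] 583.0 -15.3
plane [ 559. -343.   18.] 656.0 -31.5
bottle base [760.  -7.   0.] 760.0 -0.5
[[ 0.931  0.364 -0.001]
 [ 0.364 -0.931  0.001]
 [-0.    -0.001 -1.   ]]
cam in tool [  71.95414049    1.25836702 -143.93071066]
axes in tool [[-0.001 -0.964 -0.267]
 [ 1.    -0.001 -0.001]
 [ 0.001 -0.267  0.964]]
```

View pics/wrist0.png

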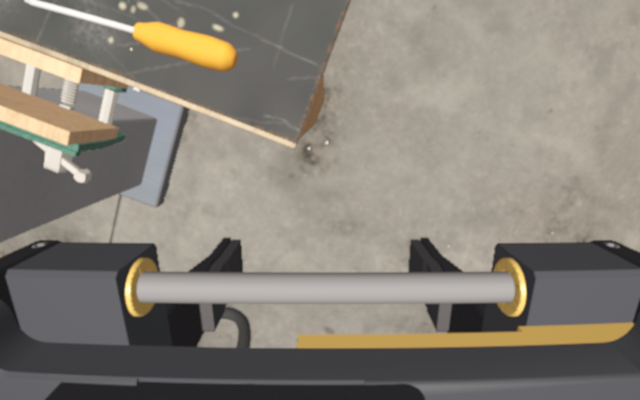

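The start wrist view shows only the bench's corner and the screwdriver. In it, image up is tool +x and image right is tool +y. I'll move over the trays to measure from there.

>>> {"fn": "step_arm", "kwargs": {
  "steps": [
    {"dp": [0,0,-3.4],"spin": 7.1},
    {"dp": [0,0,-3.4],"spin": 7.1},
    {"dp": [0,0,-3.4],"spin": 7.2},
    {"dp": [3.1,-3.4,0]},
    {"dp": [3.1,-3.4,0]}
  ],
  "hand": 1,
  "force": 25
}}

```text
$.steps[3]: bad value
```

>>> {"fn": "step_arm", "kwargs": {
  "steps": [
    {"dp": [3.1,-3.4,0]},
    {"dp": [3.1,-3.4,0]},
    {"dp": [3.1,-3.4,0]},
    {"dp": [3.1,-3.4,0]},
    {"dp": [3.1,-3.4,0]}
  ]
}}

```text
$.steps[0]: bad value
```

>>> {"fn": "step_arm", "kwargs": {
  "steps": [
    {"dp": [3.1,-3.4,0]},
    {"dp": [3.1,-3.4,0]},
    {"dp": [0,-2,0]},
    {"dp": [0,0,0]},
    {"dp": [0,0,0]}
  ]
}}

```text
$.steps[0]: bad value
```

Run:
```python
from h import *
import pickle
c=cam('wrist'); save(c,'w1.png'); pickle.dump(c,open('w1.pkl','wb')); s=get_state(); print(s['time'],s['eef_pos'],s['eef_rot'],s['force'])
```

```text
0.2 [ 236.66075765 -605.09094488  241.00003888] [ 9.82679251e-01  1.85313880e-01 -1.08913442e-04 -4.93566396e-04] [ 0.1280634  -0.3438489   0.16312348]
```

>>> {"fn": "step_arm", "kwargs": {
  "steps": [
    {"dp": [0,-4.8,0]},
    {"dp": [0,-4.8,0]},
    {"dp": [0,-4.8,0]},
    {"dp": [0,-4.8,0]},
    {"dp": [0,-4.8,0]}
  ]
}}

```text
$.steps[0]: bad value
```

>>> {"fn": "step_arm", "kwargs": {
  "steps": [
    {"dp": [0,-4.8,0]},
    {"dp": [0,-4.8,0]},
    {"dp": [0,-4.8,0]},
    {"dp": [0,0,0]},
    {"dp": [0,0,0]}
  ]
}}

```text
$.steps[0]: bad value
```

Run:
```python
from h import *
import pickle
c=cam('wrist'); save(c,'w2.png'); pickle.dump(c,open('w2.pkl','wb')); s=get_state(); print(s['time'],s['eef_pos'],s['eef_rot'],s['force'])
```

```text
0.25 [ 236.64540298 -605.16528488  241.12083401] [ 9.82683296e-01  1.85292702e-01 -8.51134735e-05 -3.83646112e-04] [-0.49840749  0.11848724  0.53127395]
```

View pics/w1.png

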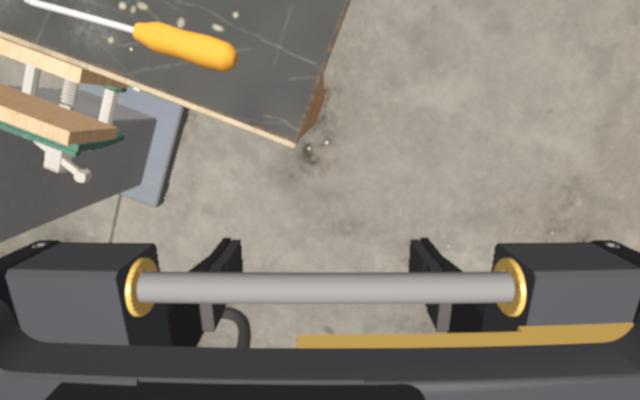

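View pics/w2.png

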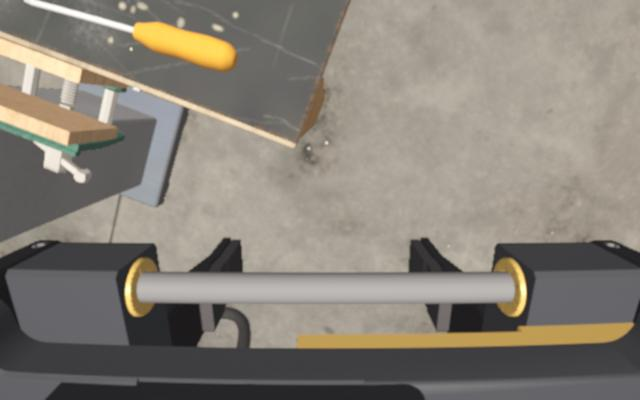

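The calls were refused because every row needs "spin", so both pictures show the unchanged start view.

>>> {"fn": "step_arm", "kwargs": {
  "steps": [
    {"dp": [0,0,-3.4],"spin": 7.1},
    {"dp": [0,0,-3.4],"spin": 7.1},
    {"dp": [0,0,-3.4],"spin": 7.2},
    {"dp": [3.1,-3.4,0],"spin": 0},
    {"dp": [3.1,-3.4,0],"spin": 0}
  ],
  "hand": 1,
  "force": 25
}}

```text
time: 0.75
eef_pos: [298.5, -537.7, 344.5]
eef_rot: [1.0, -0.002, 0.0, 0.001]
force: [2.1, 1.0, -0.6]
opening: 1.006
finger_force: 0.0
```

>>> {"fn": "step_arm", "kwargs": {
  "steps": [
    {"dp": [3.1,-3.4,0],"spin": 0},
    {"dp": [3.1,-3.4,0],"spin": 0},
    {"dp": [3.1,-3.4,0],"spin": 0},
    {"dp": [3.1,-3.4,0],"spin": 0},
    {"dp": [3.1,-3.4,0],"spin": 0}
  ]
}}

```text
time: 1.25
eef_pos: [454.8, -365.9, 343.7]
eef_rot: [1.0, -0.0, 0.0, 0.0]
force: [1.2, -0.9, 0.5]
opening: 1.001
finger_force: 0.0
```

>>> {"fn": "step_arm", "kwargs": {
  "steps": [
    {"dp": [3.1,-3.4,0],"spin": 0},
    {"dp": [3.1,-3.4,0],"spin": 0},
    {"dp": [0,-2,0],"spin": 0},
    {"dp": [0,0,0],"spin": 0},
    {"dp": [0,0,0],"spin": 0}
  ]
}}

```text
time: 1.75
eef_pos: [515.8, -279.8, 343.6]
eef_rot: [1.0, -0.0, -0.0, 0.0]
force: [-0.1, -0.9, -0.0]
opening: 1.001
finger_force: 0.0
```

Run:
```python
from h import *
import pickle
c=cam('wrist'); save(c,'w1.png'); pickle.dump(c,open('w1.pkl','wb')); s=get_state(); print(s['time'],s['eef_pos'],s['eef_rot'],s['force'])
```

```text
1.8 [ 515.43231411 -280.64384544  343.55753628] [ 9.99999439e-01 -1.01076773e-03 -1.25234394e-04  2.90190997e-04] [-0.11785035 -0.89931361 -1.21411254]
```

>>> {"fn": "step_arm", "kwargs": {
  "steps": [
    {"dp": [0,-4.8,0],"spin": 0},
    {"dp": [0,-4.8,0],"spin": 0},
    {"dp": [0,-4.8,0],"spin": 0},
    {"dp": [0,-4.8,0],"spin": 0},
    {"dp": [0,-4.8,0],"spin": 0}
  ]
}}

```text
time: 2.3
eef_pos: [515.8, -39.5, 343.8]
eef_rot: [1.0, -0.002, 0.0, 0.0]
force: [1.1, 0.2, 0.3]
opening: 0.998
finger_force: 0.0
```

>>> {"fn": "step_arm", "kwargs": {
  "steps": [
    {"dp": [0,-4.8,0],"spin": 0},
    {"dp": [0,-4.8,0],"spin": 0},
    {"dp": [0,-4.8,0],"spin": 0},
    {"dp": [0,0,0],"spin": 0},
    {"dp": [0,0,0],"spin": 0}
  ]
}}

```text
time: 2.8
eef_pos: [516.5, 104.1, 343.6]
eef_rot: [1.0, -0.0, 0.0, 0.0]
force: [0.1, -0.7, -1.2]
opening: 0.999
finger_force: 0.0
```

Run:
```python
from h import *
import pickle
c=cam('wrist'); save(c,'w2.png'); pickle.dump(c,open('w2.pkl','wb')); s=get_state(); print(s['time'],s['eef_pos'],s['eef_rot'],s['force'])
a=cv2.imread('pics/w1.png')[:260];b=cv2.imread('pics/w2.png')[:260]; cv2.imwrite('pics/w12.png',np.vstack([a,b]))
```

```text
2.85 [516.6842314  102.75753965 343.48853388] [ 9.99999070e-01 -1.33374744e-03 -7.59741101e-06  2.83703920e-04] [-0.67549955 -1.53623656  0.04709968]
```

View pics/w12.png

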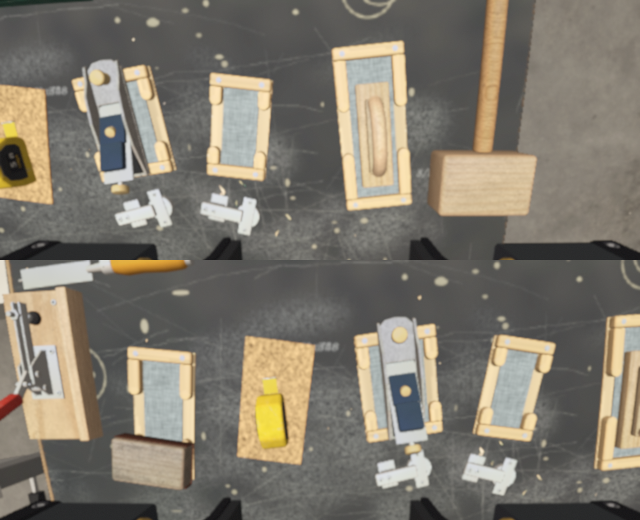

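Top view (w1):
- sand tray with the plane at (120,120)
- tape tray at (239,127)
- plane tray with the push block at (372,125)

Bottom view (w2):
- push tray at (163,140), with the sanding block across its near end at (150,200)
- mat at (277,140), with the yellow tape at (270,160)
- sand tray with the plane at (402,125)
- tape tray at (514,127)

Next I'll sample the colours and make masks.

Run:
```python
from h import *
import pickle
for f,ps in(('w1',dict(prim=(341,100),prim2=(385,48),trim=(215,130),felt=(240,120),sole=(362,120),sole2=(376,185),handle=(378,130),mat=(30,110),metal=(105,75),blue=(112,145),knob=(96,77),bench=(300,150))),('w2',dict(sand=(150,200),sandtop=(150,182),yel=(270,160),yel2=(268,185),mat=(300,120),rim=(133,120),metal=(400,70)))):
    h=cv2.cvtColor(pickle.load(open(f+'.pkl','rb'))['frame'],cv2.COLOR_RGB2HSV)
    for k,(u,v) in ps.items(): print(f,k,h[v-1:v+2,u-1:u+2].reshape(9,3).mean(0).round())
a=[cv2.resize(cv2.imread('pics/'+f)[y:y+200,x:x+130],None,fx=3,fy=3,interpolation=cv2.INTER_CUBIC) for f,x,y in(('w1.png',310,30),('w2.png',340,40))]
cv2.imwrite('pics/z1.png',np.hstack(a))
```

```text
w1 prim [ 19.  69. 250.]
w1 prim2 [ 20.  71. 245.]
w1 trim [ 20.  61. 251.]
w1 felt [ 85.  12. 189.]
w1 sole [ 18.  61. 224.]
w1 sole2 [ 19.  67. 219.]
w1 handle [ 18.  55. 240.]
w1 mat [ 18. 102. 216.]
w1 metal [ 19. 105. 128.]
w1 blue [106.  80. 101.]
w1 knob [ 22.  68. 232.]
w1 bench [29.  8. 92.]
w2 sand [ 17.  47. 186.]
w2 sandtop [ 13.  93. 119.]
w2 yel [ 26. 177. 243.]
w2 yel2 [ 24. 189. 206.]
w2 mat [ 18.  98. 233.]
w2 rim [ 20.  74. 241.]
w2 metal [ 22.  67. 229.]
```

View pics/z1.png

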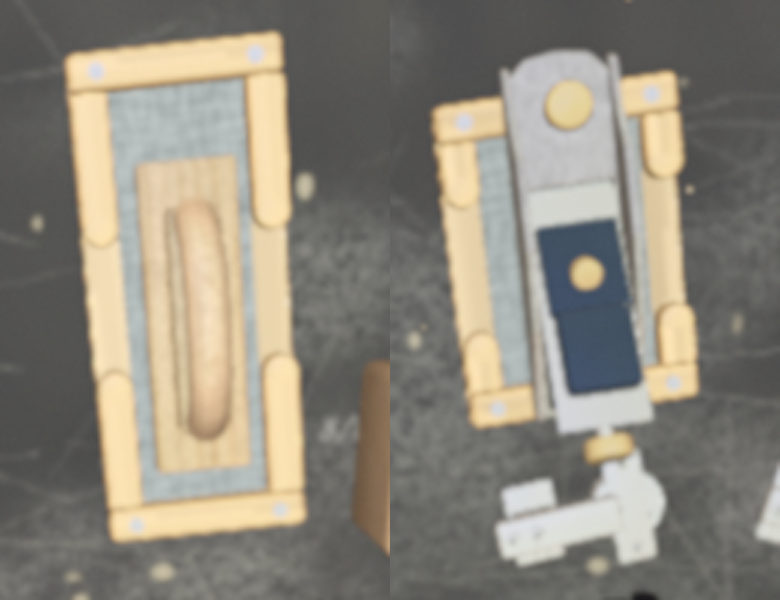

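The left crop shows the plane tray, corners about (332,49) (404,41) (411,210) (347,211) in w1, with the push block sole at (355,84)–(393,187). The right crop shows the plane lying on the sand tray's two end rims, skewed a little. Now the mask measurements.

```bash
cat >> h.py <<'E'
def mask(c,lo,hi,roi):
    h=cv2.cvtColor(c['frame'],cv2.COLOR_RGB2HSV); m=cv2.inRange(h,lo,hi); o=np.zeros_like(m); x0,y0,x1,y1=[int(v) for v in roi]; o[y0:y1,x0:x1]=m[y0:y1,x0:x1]; return o
def big(m,k=3):
    m=cv2.morphologyEx(m,cv2.MORPH_CLOSE,np.ones((k,k),np.uint8))
    return max(cv2.findContours(m,cv2.RETR_EXTERNAL,cv2.CHAIN_APPROX_NONE)[0],key=cv2.contourArea).reshape(-1,2).astype(float)
def rect(c,pts,z):
    P=np.array([onz(c,p,z)[:2] for p in pts],np.float32); (x,y),(w,h),a=cv2.minAreaRect(P)
    if w>h: w,h,a=h,w,a+90   # long axis = h direction
    yaw=(a+90+90)%180-90      # world angle of long axis, -90..90
    return np.array([x,y]),w,h,yaw
WOOD=((12,38,195),(28,110,255)); YEL=((18,130,90),(32,255,255))
def tray(c,roi,w,h,z=18):
    (p,W,H,a)=rect(c,big(mask(c,*WOOD,roi),7),z); o=-c['R'].T@c['t']
    # visible outer walls facing the camera stretch the outline: shift the centre back by half of it
    u=np.array([np.cos(np.radians(a)),np.sin(np.radians(a))]); v=np.array([-u[1],u[0]]); d=o[:2]-p
    q=p-sum(e*np.sign(d@e)*max(0,(abs(d@e)-s/2))*z/o[2]/2 for e,s in((u,h),(v,w)))
    return q,round(W-w,1),round(H-h,1),round(a,2)
E
python3 - <<'E'
from h import *
import pickle
c1,c2=[pickle.load(open(f+'.pkl','rb')) for f in('w1','w2')]
print('plane tray',tray(c1,(325,35,420,215),93,220))
print('tape tray',tray(c1,(200,65,280,185),81,137),tray(c2,(465,65,565,185),81,137))
for c,roi in((c1,(0,110,45,200)),(c2,(240,100,315,200))):
    for z in(68,): print('tape',rect(c,big(mask(c,*YEL,roi)),z), big(mask(c,*YEL,roi)).min(0),big(mask(c,*YEL,roi)).max(0))
E
```

```text
plane tray (array([ 564.42141621, -350.46766563]), 7.3, -0.2, 5.64)
tape tray (array([ 567.16523379, -161.08945349]), 2.0, -0.3, -7.02) (array([ 563.29539493, -161.2235964 ]), 6.4, 6.0, -6.71)
tape (array([538.72601318, 131.46624756]), 57.035316467285156, 81.14400482177734, 5.204820156097412) [  0. 123.] [ 35. 188.]
tape (array([537.8012085 , 171.67552185]), 37.25228500366211, 84.8429946899414, 3.7922868728637695) [255. 119.] [287. 188.]
```

Run:
```python
from h import *
import pickle
c1,c2=[pickle.load(open(f+'.pkl','rb')) for f in('w1','w2')]
for z,L in((18,[(332.3,49),(404,41),(411.3,210.3),(347,210.7)]),(6,[(355.3,84.3),(388.3,81.7),(392.7,185.7),(362.3,187.3)])):
    P=np.array([onz(c1,p,z)[:2] for p in L]); print(P.round(1).tolist(),P.mean(0),[np.linalg.norm(P[i]-P[i-1]).round(1) for i in range(4)])
m=big(mask(c1,*WOOD,(325,35,420,215)),7); print(m.min(0),m.max(0), [cv2.boxPoints(cv2.minAreaRect(m.astype(np.float32))).tolist()])
```

```text
[[667.2, -290.5], [677.3, -383.0], [449.9, -406.2], [449.4, -312.7]] [ 560.95693933 -348.10737527] [np.float64(218.8), np.float64(93.0), np.float64(228.6), np.float64(93.5)]
[[624.3, -322.1], [627.9, -366.8], [483.8, -379.6], [481.4, -335.3]] [ 554.37639013 -350.93564408] [np.float64(143.5), np.float64(44.8), np.float64(144.6), np.float64(44.4)]
[332.  41.] [411. 209.] [[[330.9888000488281, 47.38201904296875], [406.1640930175781, 40.22247314453125], [421.6697082519531, 203.03146362304688], [346.4944152832031, 210.19100952148438]]]
```

>>> {"fn": "step_arm", "kwargs": {
  "steps": [
    {"dp": [-2,-3.3,2],"spin": 0},
    {"dp": [-2,-3.3,2],"spin": 0},
    {"dp": [0,0,3],"spin": 0},
    {"dp": [0,0,0],"spin": 0},
    {"dp": [0,0,0],"spin": 0}
  ]
}}

```text
time: 3.35
eef_pos: [477.1, 168.2, 274.0]
eef_rot: [1.0, -0.002, -0.0, 0.0]
force: [0.2, 0.6, 0.8]
opening: 1.003
finger_force: 0.0
```

Run:
```python
from h import *
import pickle
c=cam('wrist'); save(c,'w3.png'); pickle.dump(c,open('w3.pkl','wb')); s=get_state(); print(s['time'],s['eef_pos'],s['eef_rot'])
o=-c['R'].T@c['t'];print(o,proj(c,[540,172,68]))
```

```text
3.4 [477.56901135 168.55183235 274.76656095] [ 9.99997529e-01 -2.16992411e-03  4.82977250e-04 -7.08296876e-06]
[549.67229308 166.3567483  418.05350656] [319.59304838 121.44010386]
```

View pics/w3.png

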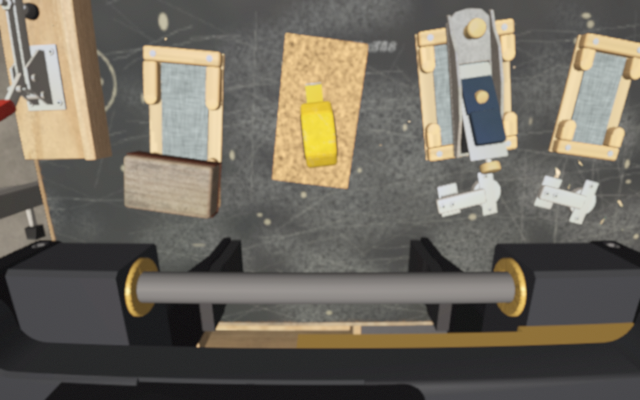

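The camera is now nearly overhead of the tape: top of the case at about (318,135), hook pointing away at (314,92), mat corners (287,33) (368,42) (349,188) (273,180). The sanding block's top shows at (172,185).

Run:
```python
from h import *
import pickle
c1,c2,c3=[pickle.load(open(f+'.pkl','rb')) for f in('w1','w2','w3')]
B=[]
for c,roi in((c2,(240,120,315,200)),(c3,(280,75,345,180))):
    h=cv2.cvtColor(c['frame'],cv2.COLOR_RGB2HSV); k=big(mask(c,*YEL,roi)); 
    for y in range(int(k[:,1].min()),int(k[:,1].max())+1,6):
        r=k[k[:,1]==y][:,0]; u=int(r.mean()); print(y,r.min(),r.max(),h[y,u,2],end=' | ')
    print(); b=cv2.boxPoints(cv2.minAreaRect(k.astype(np.float32))); b=b[b[:,1].argsort()][2:]; b=b[b[:,0].argsort()]; B.append(b); print(b.tolist())
for i in(0,1): print(tri(c2,B[0][i],c3,B[1][i]))
k=big(mask(c3,*YEL,(280,75,345,180))); k=k[k[:,1]>104]; print(rect(c3,k,68))
mat=[(287,33),(368,42),(349,188),(273,180)]; print(np.mean([onz(c3,p,4) for p in mat],0))
```

```text
120 264.0 275.0 236 | 126 263.0 276.0 237 | 132 264.0 277.0 233 | 138 257.0 283.0 233 | 144 255.0 282.0 243 | 150 255.0 282.0 244 | 156 255.0 283.0 245 | 162 256.0 283.0 243 | 168 257.0 284.0 244 | 174 258.0 285.0 244 | 180 259.0 287.0 225 | 186 261.0 284.0 195 | 
[[258.0406494140625, 189.16677856445312], [287.70947265625, 186.27224731445312]]
85 316.0 321.0 230 | 91 306.0 321.0 235 | 97 306.0 322.0 235 | 103 303.0 330.0 219 | 109 300.0 332.0 232 | 115 300.0 333.0 241 | 121 301.0 334.0 241 | 127 301.0 334.0 242 | 133 302.0 335.0 240 | 139 303.0 336.0 241 | 145 303.0 336.0 244 | 151 304.0 337.0 241 | 157 305.0 336.0 219 | 163 306.0 335.0 203 | 
[[305.3414611816406, 168.0731658935547], [339.1463317871094, 164.31707763671875]]
(array([493.78523623, 187.40764979,  71.24905565]), np.float64(1.4175547174794245))
(array([494.69015945, 151.62942363,  56.19600178]), np.float64(0.2910931285135945))
(array([525.90356445, 172.8901062 ]), 34.73027801513672, 63.4278678894043, 5.165973663330078)
[546.74618468 173.75005302   4.        ]
```

>>> {"fn": "step_arm", "kwargs": {
  "steps": [
    {"dp": [2.4,-0.2,2],"spin": -5.5},
    {"dp": [2.5,-0.05,3],"spin": 0},
    {"dp": [0,0,4],"spin": 0},
    {"dp": [0,0,4],"spin": 0},
    {"dp": [0,0,3],"spin": 0}
  ]
}}

```text
time: 3.9
eef_pos: [526.3, 173.6, 112.5]
eef_rot: [0.999, 0.046, 0.0, 0.0]
force: [-0.2, 0.0, 0.2]
opening: 0.997
finger_force: 0.0
```

>>> {"fn": "step_arm", "kwargs": {
  "steps": [
    {"dp": [0,0,2],"spin": 0},
    {"dp": [0,0,0],"spin": 0},
    {"dp": [0,0,0],"spin": 0}
  ]
}}

```text
time: 4.2
eef_pos: [526.6, 174.8, 95.0]
eef_rot: [0.999, 0.047, 0.001, -0.0]
force: [-0.1, -0.1, 0.5]
opening: 1.003
finger_force: 0.0
```

Run:
```python
from h import *
c=cam('wrist'); save(c,'w4.png'); s=get_state(); print(s['time'],s['eef_pos'],R.from_quat(s['eef_rot']).as_matrix()[:2,0])
```

```text
4.25 [526.76722205 175.14487199  95.50206378] [0.99559033 0.09377494]
```

View pics/w4.png

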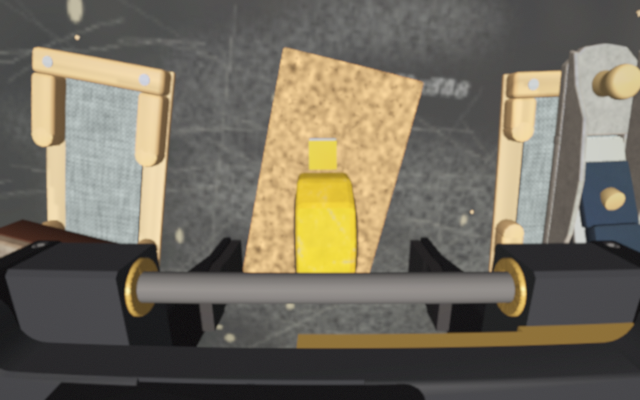

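The tape is centred between the fingers (columns 297–355, finger midline about 326) and its edges line up with them. I'll go down and grip.

>>> {"fn": "step_arm", "kwargs": {
  "steps": [
    {"dp": [0,0,3],"spin": 0},
    {"dp": [0,0,2.7],"spin": 0},
    {"dp": [0,0,0],"spin": 0},
    {"dp": [0,0,0],"spin": 0}
  ]
}}

```text
time: 4.65
eef_pos: [526.1, 175.5, 38.2]
eef_rot: [0.999, 0.047, 0.001, -0.0]
force: [0.4, 0.2, 0.6]
opening: 1.002
finger_force: 0.0
```

>>> {"fn": "step_arm", "kwargs": {
  "steps": [
    {"dp": [0,0,0],"spin": 0},
    {"dp": [0,0,0],"spin": 0},
    {"dp": [0,0,0],"spin": 0},
    {"dp": [0,0,0],"spin": 0},
    {"dp": [0,0,0],"spin": 0}
  ],
  "hand": 0,
  "force": 25
}}

```text
time: 5.15
eef_pos: [525.2, 175.4, 36.8]
eef_rot: [0.999, 0.048, 0.0, -0.0]
force: [-0.1, 0.3, -0.2]
opening: 0.635
finger_force: 0.0
```

>>> {"fn": "step_arm", "kwargs": {
  "steps": [
    {"dp": [0,0,0],"spin": 0},
    {"dp": [0,0,-1],"spin": 0},
    {"dp": [0,0,-3],"spin": 0},
    {"dp": [0,0,-4],"spin": 0},
    {"dp": [0,0,-4],"spin": 0}
  ]
}}

```text
time: 5.65
eef_pos: [524.4, 175.3, 158.0]
eef_rot: [0.999, 0.048, -0.001, -0.0]
force: [1.0, 0.4, -2.1]
opening: 0.385
finger_force: 25.0
```

Run:
```python
from h import *
c=cam('wrist'); save(c,'w5.png'); d=cam('side'); save(d,'s5.png'); s=get_state(); print(s['eef_pos'],s['opening'],s['finger_force'])
T=R.from_quat(s['eef_rot']).as_matrix()
k=big(mask(c,*YEL,(250,60,400,275)))
for y in range(int(k[:,1].min()),270,12): r=k[k[:,1]==y][:,0]; print(y,r.min(),r.max(),end=' | ')
p=proj(d,s['eef_pos']);print('tcp in side',p)
k=big(mask(d,*YEL,(p[0]-60,p[1]-60,p[0]+60,p[1]+90)));print(k.min(0),k.max(0))
for z in (0,30,60,90):print(z,[onz(d,(p[0],v),0)[2] for v in ()],proj(d,s['eef_pos']-[0,0,z]))
a=cv2.imread('pics/s5.png'); x,y=int(p[0]),int(p[1]); a=cv2.resize(a[y-60:y+60,x-60:x+60],(480,480)); b=cv2.imread('pics/w5.png')[60:340,200:500]; b=cv2.copyMakeBorder(b,0,200,0,0,0); cv2.imwrite('pics/z5.png',np.hstack([a,b]))
```

```text
[527.74480712 176.81433608 162.62617224] 0.3877692528140956 24.99424584209919
176 301.0 348.0 | 188 293.0 357.0 | 200 291.0 359.0 | 212 290.0 361.0 | 224 288.0 362.0 | 236 288.0 363.0 | 248 288.0 363.0 | 260 288.0 363.0 | tcp in side [270.90819869 132.84015199]
[270. 140.] [283. 150.]
0 [] [270.90819869 132.84015199]
30 [] [271.36264134 142.24734518]
60 [] [271.80718787 151.39992544]
90 [] [272.24205354 160.30651782]
```

View pics/z5.png

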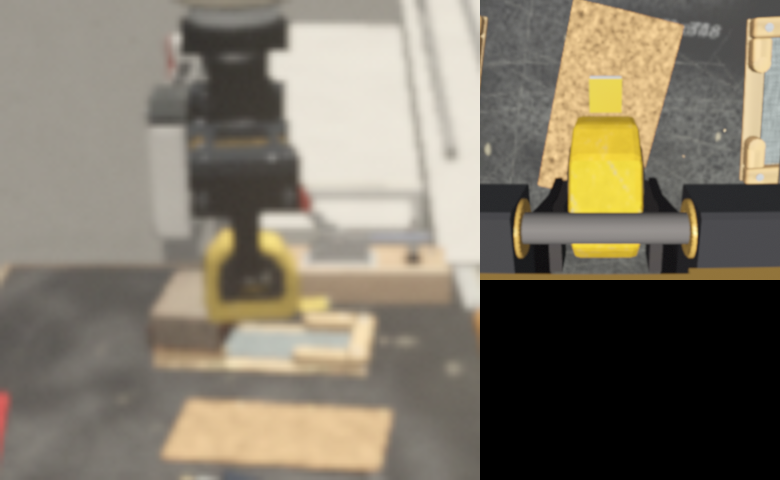

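The tape is held upright with its case about 8 mm above the TCP, so it was gripped high but firmly. The hook still points away from the robot. I'll carry it over to the tape tray.

>>> {"fn": "step_arm", "kwargs": {
  "steps": [
    {"dp": [0,0,0],"spin": 6.1},
    {"dp": [0,0,0],"spin": 6.2},
    {"dp": [0.7,3.3,0],"spin": 0},
    {"dp": [0.7,3.3,0],"spin": 0},
    {"dp": [0.7,3.3,0],"spin": 0}
  ]
}}

```text
time: 6.25
eef_pos: [533.6, 73.5, 156.0]
eef_rot: [0.998, -0.059, -0.001, 0.0]
force: [0.5, 0.6, -3.0]
opening: 0.388
finger_force: 25.0
```

>>> {"fn": "step_arm", "kwargs": {
  "steps": [
    {"dp": [0.7,3.3,0],"spin": 0},
    {"dp": [0.7,3.3,0],"spin": 0},
    {"dp": [0.7,3.3,0],"spin": 0},
    {"dp": [0.7,3.3,0],"spin": 0},
    {"dp": [0.7,3.3,0],"spin": 0}
  ]
}}

```text
time: 6.75
eef_pos: [548.7, -94.7, 156.1]
eef_rot: [0.998, -0.06, -0.001, -0.0]
force: [0.1, -0.2, -2.6]
opening: 0.387
finger_force: 25.0
```

>>> {"fn": "step_arm", "kwargs": {
  "steps": [
    {"dp": [0.6,3.3,0],"spin": 0},
    {"dp": [0.5,3.4,0],"spin": 0},
    {"dp": [0,0,0],"spin": 0},
    {"dp": [0,0,0],"spin": 0},
    {"dp": [0,0,0],"spin": 0}
  ]
}}

```text
time: 7.25
eef_pos: [552.0, -160.0, 156.2]
eef_rot: [0.998, -0.059, -0.0, -0.0]
force: [0.5, 0.8, -2.1]
opening: 0.389
finger_force: 25.0
```

Run:
```python
from h import *
import pickle
c=cam('wrist'); save(c,'w6.png'); pickle.dump(c,open('w6.pkl','wb')); s=get_state(); T=R.from_quat(s['eef_rot']).as_matrix(); print(s['time'],s['eef_pos'],np.degrees(np.arctan2(T[1,0],T[0,0])))
k=big(mask(c,*YEL,(250,60,400,275)))
for y in range(int(k[:,1].min()),270,12): r=k[k[:,1]==y][:,0]; print(y,r.min(),r.max(),end=' | ')
w=cv2.findContours(mask(c,*WOOD,(150,0,500,235)),0,1)[0]
for q in w:
  if cv2.contourArea(q)>300: print(cv2.boundingRect(q))
```

```text
7.3 [ 552.18547897 -159.73537503  156.34607756] -6.73274231844712
177 302.0 348.0 | 189 294.0 357.0 | 201 292.0 358.0 | 213 289.0 361.0 | 225 289.0 362.0 | 237 288.0 362.0 | 249 288.0 363.0 | 261 288.0 363.0 | (351, 119, 21, 95)
(155, 118, 60, 117)
(274, 99, 99, 136)
(465, 40, 35, 171)
(472, 31, 28, 24)
```

View pics/w6.png

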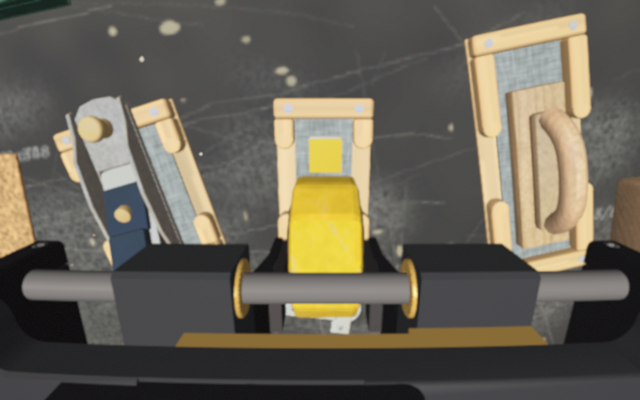

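The tape is lined up over its tray: tray's far end at columns 274–373, row 98, hook at (325,138–170), case centre column 325. I'll check the numbers along the tray.

Run:
```python
from h import *
import pickle
c=pickle.load(open('w6.pkl','rb')); s=get_state(); T=R.from_quat(s['eef_rot']).as_matrix(); t=s['eef_pos']
f=lambda p,z:(T.T@(onz(c,p,z)-t)).round(1)
for p in((273.5,98),(373.5,98),(276,180),(371,180)): print('tray',f(p,18))
k=big(mask(c,*YEL,(250,60,400,275)));h=cv2.cvtColor(c['frame'],cv2.COLOR_RGB2HSV)
m=mask(c,*YEL,(300,120,350,175)); ys=np.where(m.any(1))[0]; xs=np.where(m[150])[0]; print(ys.min(),ys.max(),xs.min(),xs.max())
for z in(98,104,108): print('hook',z,f((xs.min(),ys.min()),z),f((xs.max(),ys.min()),z))
```

```text
tray [ 83.3 -39.7 138.3]
tray [ 83.2  40.4 138.3]
tray [ 16.4 -40.2 138.4]
tray [ 16.3  40.6 138.3]
140 171 310 340
hook 98 [56.3 -7.2 58.3] [56.3 10.5 58.3]
hook 104 [56.8 -7.  52.3] [56.8 10.2 52.3]
hook 108 [57.1 -6.8 48.3] [57.1 10.1 48.3]
```

>>> {"fn": "step_arm", "kwargs": {
  "steps": [
    {"dp": [0.45,-0.1,0],"spin": 0},
    {"dp": [0,0,3],"spin": 0},
    {"dp": [0,0,3],"spin": 0},
    {"dp": [0,0,2],"spin": 0},
    {"dp": [0,0,0],"spin": 0}
  ]
}}

```text
time: 7.8
eef_pos: [555.1, -159.5, 73.7]
eef_rot: [0.998, -0.059, -0.003, -0.001]
force: [-0.5, -0.6, -2.3]
opening: 0.386
finger_force: 25.0
```

>>> {"fn": "step_arm", "kwargs": {
  "steps": [
    {"dp": [0,0,0.3],"spin": 0},
    {"dp": [0,0,0.3],"spin": 0},
    {"dp": [0,0,0.3],"spin": 0},
    {"dp": [0,0,0],"spin": 0}
  ]
}}

```text
time: 8.2
eef_pos: [557.0, -160.9, 67.9]
eef_rot: [0.998, -0.06, 0.0, 0.0]
force: [0.4, 0.1, -2.1]
opening: 0.394
finger_force: 25.0
```

Run:
```python
from h import *
c=cam('wrist'); save(c,'w7.png'); d=cam('side');save(d,'s7.png'); s=get_state(); p=proj(d,s['eef_pos']);print(s['eef_pos'],s['force'],p)
k=big(mask(d,*YEL,(p[0]-60,p[1]-60,p[0]+60,p[1]+60)));print(k.min(0),k.max(0),proj(d,s['eef_pos']-[0,0,30]),proj(d,s['eef_pos']*[1,1,0]+[0,-15,6]))
```

```text
[ 556.99333391 -160.88601472   67.95875959] [-0.53086294 -0.17481595 -2.27704311] [276.97644856 225.78419327]
[274. 225.] [292. 247.] [277.47614704 236.12782123] [277.73242583 250.767565  ]
```

>>> {"fn": "step_arm", "kwargs": {
  "steps": [
    {"dp": [0,0,0.2],"spin": 0},
    {"dp": [0,0,0.2],"spin": 0},
    {"dp": [0,0,0],"spin": 0}
  ]
}}

```text
time: 8.6
eef_pos: [557.0, -160.9, 63.7]
eef_rot: [0.998, -0.06, 0.0, 0.0]
force: [0.8, -0.9, -0.8]
opening: 0.383
finger_force: 25.0
```

>>> {"fn": "step_arm", "kwargs": {
  "steps": [
    {"dp": [0,0,0.2],"spin": 0},
    {"dp": [0,0,0],"spin": 0},
    {"dp": [0,0,0],"spin": 0}
  ]
}}

```text
time: 8.9
eef_pos: [557.4, -161.0, 63.4]
eef_rot: [0.998, -0.06, 0.001, 0.0]
force: [-4.9, 0.8, 15.0]
opening: 0.388
finger_force: 25.0
```

>>> {"fn": "step_arm", "kwargs": {
  "steps": [
    {"dp": [0,0,0.2],"spin": 0},
    {"dp": [0,0,0],"spin": 0},
    {"dp": [0,0,0],"spin": 0}
  ]
}}

```text
time: 9.2
eef_pos: [557.8, -161.1, 62.8]
eef_rot: [0.998, -0.06, 0.001, 0.001]
force: [-10.6, 2.5, 27.8]
opening: 0.39
finger_force: 25.0
```

Contact on the floor. I'll release, rise and look.

>>> {"fn": "step_arm", "kwargs": {
  "steps": [
    {"dp": [0,0,-0.3],"spin": 0},
    {"dp": [0,0,0],"spin": 0},
    {"dp": [0,0,0],"spin": 0},
    {"dp": [0,0,0],"spin": 0},
    {"dp": [0,0,0],"spin": 0}
  ],
  "hand": 1
}}

```text
time: 9.7
eef_pos: [556.6, -160.7, 62.2]
eef_rot: [0.998, -0.06, -0.0, -0.0]
force: [0.4, 1.1, -0.0]
opening: 0.758
finger_force: 0.0
```

>>> {"fn": "step_arm", "kwargs": {
  "steps": [
    {"dp": [0,0,-1],"spin": 0},
    {"dp": [0,0,-4],"spin": 0},
    {"dp": [0,0,-4],"spin": 0},
    {"dp": [0,0,-4],"spin": 0},
    {"dp": [0,0,-4],"spin": 0}
  ]
}}

```text
time: 10.2
eef_pos: [556.6, -160.6, 235.0]
eef_rot: [0.998, -0.06, 0.0, 0.0]
force: [1.0, -0.9, 0.6]
opening: 0.996
finger_force: 0.0
```

>>> {"fn": "step_arm", "kwargs": {
  "steps": [
    {"dp": [-3,3,-3],"spin": 0},
    {"dp": [-3,3,-3],"spin": 0},
    {"dp": [0,0,0],"spin": 0},
    {"dp": [0,0,0],"spin": 0}
  ]
}}

```text
time: 10.6
eef_pos: [492.4, -212.0, 291.9]
eef_rot: [0.998, -0.061, 0.001, 0.0]
force: [0.7, 0.3, -0.7]
opening: 1.0
finger_force: 0.0
```

Run:
```python
from h import *
import pickle
c=cam('wrist'); save(c,'w8.png'); pickle.dump(c,open('w8.pkl','wb')); s=get_state(); T=R.from_quat(s['eef_rot']).as_matrix(); print(s['time'],s['eef_pos'],s['opening'],np.degrees(np.arctan2(T[1,0],T[0,0])))
```

```text
10.65 [ 492.65654065 -210.93076028  290.72621332] 0.9995154207726041 -6.847650679930563
```

View pics/w8.png

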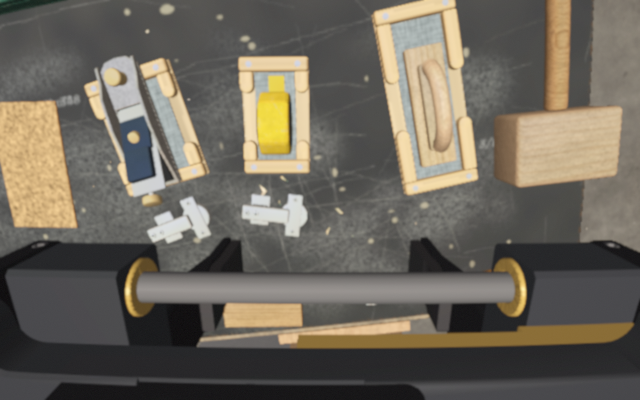

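The tape sits inside its tray (274,123), hook forward, with felt visible round it. The push block is in the plane tray at (435,105). I'll measure it from w1 and w8.

```bash
cat >> h.py <<'E'
def comp(c,seed,roi,lo=WOOD[0],hi=WOOD[1]):
    m=mask(c,lo,hi,roi); m=cv2.morphologyEx(m,cv2.MORPH_OPEN,np.ones((3,3),np.uint8)); _,l=cv2.connectedComponents(m); l0=l[seed[1],seed[0]]
    return big((l==l0).astype(np.uint8)*255,3)
def tool(P):
    s=get_state(); T=R.from_quat(s['eef_rot']).as_matrix(); return (T.T@(np.asarray(P)-s['eef_pos'])).round(1), round(np.degrees(np.arctan2(T[1,0],T[0,0])),2)
E
python3 - <<'E'
from h import *
import pickle
c1,c8=[pickle.load(open(f+'.pkl','rb')) for f in('w1','w8')]
Q=[]
for c,seed,roi in((c1,(378,130),(330,40,415,215)),(c8,(437,100),(370,0,485,200))):
    k=comp(c,seed,roi,(12,30,160)); print(cv2.minAreaRect(k.astype(np.float32))); r=rect(c,k,20); print('push',r)
    a=cv2.approxPolyDP(k.astype(np.float32).reshape(-1,1,2),6,True).reshape(-1,2); print(a.tolist())
    b=cv2.boxPoints(cv2.minAreaRect(k.astype(np.float32))); Q.append(b[np.lexsort((b[:,0],(b[:,1]>np.median(b[:,1]))))])
for i in range(4): print(tri(c1,Q[0][i],c8,Q[1][i]))
k=big(mask(c8,*WOOD,(365,0,485,200)),7); print('tray',rect(c8,k,18), cv2.approxPolyDP(cv2.convexHull(k.astype(np.float32)),3,True).reshape(-1,2).tolist())
k=big(mask(c1,*WOOD,(325,35,420,215)),7); print('tray1', cv2.approxPolyDP(cv2.convexHull(k.astype(np.float32)),3,True).reshape(-1,2).tolist())
print('tapetray',tray(c8,(230,45,320,185),81,137)); print('tape',rect(c8,big(mask(c8,*YEL,(240,90,305,165))),66))
E
```

```text
((374.8147277832031, 134.40609741210938), (104.23443603515625, 33.77110290527344), 85.91438293457031)
push (array([ 555.76409912, -348.61962891]), 45.16142272949219, 140.24746704101562, 5.489562511444092)
[[387.0, 82.0], [355.0, 85.0], [363.0, 187.0], [393.0, 183.0]]
((431.02020263671875, 104.38150024414062), (121.18958282470703, 38.85061264038086), 81.25383758544922)
push (array([ 555.71801758, -349.31707764]), 45.95584487915039, 140.31362915039062, 5.64865255355835)
[[440.0, 42.0], [404.0, 51.0], [422.0, 166.0], [456.0, 159.0]]
(array([ 624.51738926, -318.89234258,   23.79801619]), np.float64(1.46839163602404))
(array([ 627.18733799, -363.57352668,   21.33052695]), np.float64(0.10062986068463281))
(array([ 484.36899484, -332.74372885,   20.52624367]), np.float64(0.24540923394569247))
(array([ 487.22696465, -380.3021638 ,   21.83372973]), np.float64(1.5237707026264844))
tray (array([ 565.49432373, -345.84747314]), 95.31636810302734, 221.97647094726562, 6.219208240509033) [[454.0, 0.0], [477.0, 177.0], [408.0, 194.0], [392.0, 126.0], [374.0, 13.0], [409.0, 0.0]]
tray1 [[401.0, 41.0], [411.0, 91.0], [411.0, 201.0], [348.0, 209.0], [332.0, 50.0]]
tapetray (array([ 563.20684803, -160.24536211]), 0.3, 5.5, -7.41)
tape (array([ 561.0045166 , -165.87420654]), 35.22117614746094, 65.84957122802734, -7.221839904785156)
```

>>> {"fn": "step_arm", "kwargs": {
  "steps": [
    {"dp": [0,0,0],"spin": -6.2},
    {"dp": [0,0,0],"spin": -6.3},
    {"dp": [1.2,3.6,2],"spin": 0},
    {"dp": [1.25,3.6,3],"spin": 0},
    {"dp": [1.25,3.6,3],"spin": 0}
  ]
}}

```text
time: 11.15
eef_pos: [541.5, -314.7, 208.7]
eef_rot: [0.999, 0.051, 0.0, -0.0]
force: [-0.3, 0.5, 0.2]
opening: 0.999
finger_force: 0.0
```

>>> {"fn": "step_arm", "kwargs": {
  "steps": [
    {"dp": [1.25,3.5,3],"spin": 0},
    {"dp": [0,0,3],"spin": 0},
    {"dp": [0,0,3],"spin": 0},
    {"dp": [0,0,0],"spin": 0},
    {"dp": [0,0,0],"spin": 0}
  ]
}}

```text
time: 11.65
eef_pos: [556.3, -347.4, 119.8]
eef_rot: [0.999, 0.05, -0.001, -0.001]
force: [0.5, -0.1, 1.4]
opening: 1.002
finger_force: 0.0
```

Run:
```python
from h import *
s=get_state(); print(s['eef_pos'],tool([555.7,-349,53]))
c=cam('wrist'); save(c,'w9.png')
a=lambda z,x:proj(c,[555.7+x*.995,-349+x*.0976,z])
print(a(66,30),a(20,70),a(66,0))
k=comp(c,tuple(int(v) for v in a(20,60)),(150,0,500,230),(12,30,150));
for y in range(int(k[:,1].min()),230,10): r=k[abs(k[:,1]-y)<1][:,0]; print(y,r.min(),r.max(),end='|')
```

```text
[ 556.34099037 -347.35047717  119.83596144] (array([-0.7,  1.7, 66.8]), np.float64(5.75))
[325.84537947 186.08016345] [326.00232532 116.19672433] [325.73473126 233.24087227]
116 297.0 354.0|126 295.0 357.0|136 296.0 357.0|146 296.0 357.0|156 296.0 356.0|166 296.0 356.0|176 296.0 356.0|186 296.0 355.0|196 297.0 355.0|206 297.0 355.0|216 297.0 355.0|226 297.0 354.0|
```

>>> {"fn": "step_arm", "kwargs": {
  "steps": [
    {"dp": [0,0.15,3],"spin": 0},
    {"dp": [0,0,2.7],"spin": 0},
    {"dp": [0,0,1],"spin": 0},
    {"dp": [0,0,0],"spin": 0}
  ]
}}

```text
time: 12.1
eef_pos: [556.2, -349.8, 53.5]
eef_rot: [0.999, 0.05, -0.0, -0.0]
force: [-0.3, 0.5, 0.6]
opening: 1.001
finger_force: 0.0
```

>>> {"fn": "step_arm", "kwargs": {
  "steps": [
    {"dp": [0,0,0],"spin": 0},
    {"dp": [0,0,0],"spin": 0},
    {"dp": [0,0,0],"spin": 0},
    {"dp": [0,0,0],"spin": 0},
    {"dp": [0,0,0],"spin": 0}
  ],
  "hand": 0,
  "force": 25
}}

```text
time: 12.6
eef_pos: [556.3, -350.3, 53.7]
eef_rot: [0.999, 0.049, 0.0, 0.0]
force: [0.6, -0.7, -0.3]
opening: 0.632
finger_force: 0.0
```

>>> {"fn": "step_arm", "kwargs": {
  "steps": [
    {"dp": [0,0,0],"spin": 0},
    {"dp": [0,0,0],"spin": 0},
    {"dp": [0,0,0],"spin": 0},
    {"dp": [0,0,0],"spin": 0},
    {"dp": [0,0,0],"spin": 0}
  ]
}}

```text
time: 13.1
eef_pos: [556.1, -349.9, 53.3]
eef_rot: [0.999, 0.049, -0.0, -0.0]
force: [-0.6, 1.2, 0.6]
opening: 0.2
finger_force: 24.6
```

>>> {"fn": "step_arm", "kwargs": {
  "steps": [
    {"dp": [0,0,0],"spin": 0},
    {"dp": [0,0,0],"spin": 0}
  ]
}}

```text
time: 13.3
eef_pos: [556.1, -350.0, 53.3]
eef_rot: [0.999, 0.049, -0.0, -0.0]
force: [-0.4, 1.5, 1.2]
opening: 0.202
finger_force: 24.6
```

>>> {"fn": "step_arm", "kwargs": {
  "steps": [
    {"dp": [0,0,-1],"spin": 0},
    {"dp": [0,0,-3],"spin": 0},
    {"dp": [0,0,-4],"spin": 0},
    {"dp": [0,0,-4],"spin": 0},
    {"dp": [0,0,-2],"spin": 5.7}
  ]
}}

```text
time: 13.8
eef_pos: [557.1, -351.0, 198.0]
eef_rot: [1.0, -0.001, 0.002, 0.001]
force: [1.1, -0.2, -1.3]
opening: 0.2
finger_force: 24.8
```

>>> {"fn": "step_arm", "kwargs": {
  "steps": [
    {"dp": [-0.2,-3.4,0],"spin": 0},
    {"dp": [-0.2,-4.9,0],"spin": 0},
    {"dp": [-0.2,-4.9,0],"spin": 0},
    {"dp": [-0.2,-4.9,0],"spin": 0},
    {"dp": [-0.1,-4.9,0],"spin": 0}
  ]
}}

```text
time: 14.3
eef_pos: [546.7, -118.6, 193.9]
eef_rot: [1.0, -0.001, 0.0, 0.0]
force: [0.5, 0.3, -2.3]
opening: 0.203
finger_force: 24.8
```

>>> {"fn": "step_arm", "kwargs": {
  "steps": [
    {"dp": [0,-4.9,0],"spin": 0},
    {"dp": [0,-4.9,0],"spin": 0},
    {"dp": [0,-4.9,0],"spin": 0},
    {"dp": [0,-4.9,0],"spin": 0},
    {"dp": [0,-4.9,0],"spin": 0}
  ]
}}

```text
time: 14.8
eef_pos: [547.2, 126.4, 194.1]
eef_rot: [1.0, -0.001, 0.001, 0.0]
force: [1.2, -1.3, -2.7]
opening: 0.196
finger_force: 24.8
```

>>> {"fn": "step_arm", "kwargs": {
  "steps": [
    {"dp": [0,-4.9,0],"spin": 0},
    {"dp": [0,0,0],"spin": 0},
    {"dp": [0,0,0],"spin": 0},
    {"dp": [0,0,0],"spin": 0}
  ]
}}

```text
time: 15.2
eef_pos: [547.7, 172.5, 193.4]
eef_rot: [1.0, -0.001, 0.0, 0.0]
force: [-0.4, -0.3, -1.3]
opening: 0.203
finger_force: 24.9
```

Run:
```python
from h import *
c=cam('wrist'); save(c,'w10.png'); s=get_state(); print(s['eef_pos'],s['opening'],s['force'],tool([546.7,173.8,4]))
k=big(mask(c,(12,80,150),(24,150,255),(200,0,520,235)),5); print(k.min(0),k.max(0),rect(c,k,4))
p=proj(c,s['eef_pos']+[60,0,-34]); print(p)
h=cv2.cvtColor(c['frame'],cv2.COLOR_RGB2HSV); print(h[int(p[1]),int(p[0])-60:int(p[0])+60:6,1].tolist())
```

```text
[547.82040401 172.09288985 193.37873941] 0.1982602706234622 [-0.16977927 -0.28081418 -1.63876531] (array([ -1.1,  -1.9, 189.4]), np.float64(-0.17))
[280.  94.] [380. 234.] (array([566.56854248, 172.41520691]), 95.97450256347656, 131.11868286132812, -7.362358093261719)
[322.8157289  136.34375876]
[5, 7, 5, 77, 71, 60, 61, 66, 61, 75, 62, 74, 66, 67, 78, 71, 68, 97, 102, 105]
```

>>> {"fn": "step_arm", "kwargs": {
  "steps": [
    {"dp": [0,0,4],"spin": 0},
    {"dp": [0,0,4],"spin": 0},
    {"dp": [0,0,3.5],"spin": 0},
    {"dp": [0,0,2],"spin": 0},
    {"dp": [0,0,0.3],"spin": 0}
  ]
}}

```text
time: 15.75
eef_pos: [546.1, 171.4, 52.6]
eef_rot: [1.0, -0.002, -0.002, 0.001]
force: [-0.0, -0.6, -2.1]
opening: 0.197
finger_force: 24.9
```

>>> {"fn": "step_arm", "kwargs": {
  "steps": [
    {"dp": [0,0,0.2],"spin": 0},
    {"dp": [0,0,0.1],"spin": 0},
    {"dp": [0,0,0],"spin": 0}
  ]
}}

```text
time: 16.05
eef_pos: [548.4, 173.8, 53.6]
eef_rot: [1.0, -0.001, 0.001, -0.0]
force: [0.7, -0.4, -2.3]
opening: 0.198
finger_force: 24.9
```

>>> {"fn": "step_arm", "kwargs": {
  "steps": [
    {"dp": [0,0,0.1],"spin": 0},
    {"dp": [0,0,0.1],"spin": 0},
    {"dp": [0,0,0],"spin": 0}
  ]
}}

```text
time: 16.35
eef_pos: [548.0, 174.3, 51.1]
eef_rot: [1.0, -0.0, 0.001, -0.0]
force: [-0.7, 1.5, 3.0]
opening: 0.195
finger_force: 24.6
```

>>> {"fn": "step_arm", "kwargs": {
  "steps": [
    {"dp": [0,0,0.1],"spin": 0},
    {"dp": [0,0,0],"spin": 0},
    {"dp": [0,0,0],"spin": 0},
    {"dp": [0,0,0],"spin": 0},
    {"dp": [0,0,0],"spin": 0}
  ],
  "hand": 1
}}

```text
time: 16.85
eef_pos: [547.3, 173.8, 49.1]
eef_rot: [1.0, -0.0, -0.0, -0.0]
force: [0.2, -0.2, -0.4]
opening: 0.567
finger_force: 0.0
```

>>> {"fn": "step_arm", "kwargs": {
  "steps": [
    {"dp": [0,0,-1],"spin": 0},
    {"dp": [0,0,-4],"spin": 0},
    {"dp": [0,0,-4],"spin": 0},
    {"dp": [0,0,-4],"spin": 0},
    {"dp": [0,0,-4],"spin": 0}
  ]
}}

```text
time: 17.35
eef_pos: [547.2, 174.0, 221.8]
eef_rot: [1.0, -0.0, 0.0, -0.0]
force: [0.7, -0.4, -1.3]
opening: 0.978
finger_force: 0.0
```

>>> {"fn": "step_arm", "kwargs": {
  "steps": [
    {"dp": [-1.5,4.2,-1],"spin": 0},
    {"dp": [-1.5,4.2,-1],"spin": 0},
    {"dp": [-1.5,4.2,-1],"spin": 0},
    {"dp": [-1.5,4.2,-1],"spin": 0},
    {"dp": [0,0,0],"spin": 0}
  ]
}}

```text
time: 17.85
eef_pos: [486.5, -0.2, 261.5]
eef_rot: [1.0, -0.004, 0.001, 0.001]
force: [-1.3, 1.1, -0.3]
opening: 1.002
finger_force: 0.0
```

>>> {"fn": "step_arm", "kwargs": {
  "steps": [
    {"dp": [0,0,0],"spin": 0},
    {"dp": [0,0,0],"spin": 0}
  ]
}}

```text
time: 18.05
eef_pos: [487.4, 7.0, 259.6]
eef_rot: [1.0, 0.0, 0.0, -0.0]
force: [0.1, -0.0, -0.4]
opening: 1.001
finger_force: 0.0
```

Run:
```python
from h import *
import pickle
c=cam('wrist'); save(c,'w11.png'); pickle.dump(c,open('w11.pkl','wb')); s=get_state(); print(s['time'],s['eef_pos'],-c['R'].T@c['t'])
a=cv2.imread('pics/w11.png'); p=proj(c,[565,7,40]); print(p); x,y=int(p[0])-75,max(0,int(p[1])-100)
a=cv2.resize(a[y:y+200,x:x+170],None,fx=3,fy=3,interpolation=cv2.INTER_CUBIC); print(x,y); cv2.imwrite('pics/z11.png',a)
```

```text
18.1 [487.4584791    7.24099705 259.37658657] [559.87765534   5.42252861 403.71380857]
[323.99113894 106.76155595]
248 6
```

View pics/z11.png

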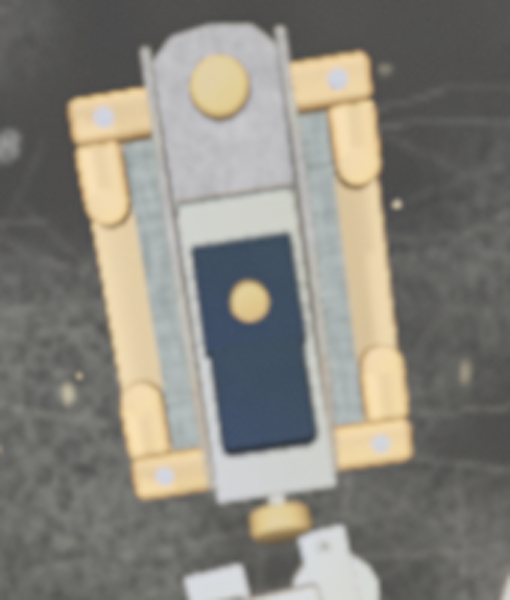

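The crop (3x, offset 248,6) shows the plane on the sand tray's end rims: cheeks run from (147,47)/(281,27) to (213,490)/(335,488), front knob (219,85), lever knob (249,301). Sand tray corners are (68,100) (368,52) (412,460) (137,498).

Run:
```python
from h import *
import pickle
c2,c=[pickle.load(open(f+'.pkl','rb')) for f in('w2','w11')]
f=lambda X,Y:(248+X/3,6+Y/3); g=lambda X,Y:(340+(X-390)/3,40+Y/3)
for n,a,b in(('knob1',(569,104),(219,85)),('knob2',(587,273),(249,301)),('cheekTL',(503,70),(147,47)),('cheekTR',(613,57),(281,27))): print(n,tri(c2,g(*a),c,f(*b)))
P=np.array([onz(c,f(*p),47)[:2] for p in((147,47),(281,27),(335,488),(213,490))]); print(P.round(1).tolist())
a=P[:2].mean(0);b=P[2:].mean(0); print('mid',(a+b)/2,np.linalg.norm(a-b),np.degrees(np.arctan2(*(a-b)[::-1])),[np.linalg.norm(P[0]-P[1]),np.linalg.norm(P[2]-P[3])])
S=np.array([onz(c,f(*p),18)[:2] for p in((68,100),(368,52),(412,460),(137,498))]); u=S[0]+S[1]-S[2]-S[3]; print('sandtray',S.mean(0),np.degrees(np.arctan2(u[1],u[0])),[np.linalg.norm(S[i]-S[i-1]).round(1) for i in range(4)])
print('nose/rear',onz(c,f(214,22),40),onz(c,f(274,500),30))
k=mask(c,(14,80,80),(28,255,255),(0,0,640,230))
```

```text
knob1 (array([634.09163964,   9.88897169,  43.41992215]), np.float64(0.14496469211315544))
knob2 (array([ 5.65289173e+02, -1.33264652e-01,  4.86524510e+01]), np.float64(0.020186977492039994))
cheekTL (array([650.01031064,  34.87485147,  24.35574264]), np.float64(0.734977078240003))
cheekTR (array([654.69436868, -10.66941257,  30.86580929]), np.float64(0.6433294987473429))
[[645.0, 33.0], [650.9, -10.1], [501.3, -30.9], [500.6, 12.3]]
mid [574.41712087   1.06594291] 148.44257719575117 8.02450270125182 [np.float64(43.49879572586807), np.float64(43.29555117881606)]
sandtray [5.71261899e+02 1.73267897e-01] 8.462514258995506 [np.float64(143.7), np.float64(106.3), np.float64(144.5), np.float64(106.2)]
nose/rear [654.16316022  11.482639    40.        ] [493.96804058 -10.03806567  30.        ]
```

Run:
```python
from h import *
import pickle
c2,c=[pickle.load(open(f+'.pkl','rb')) for f in('w2','w11')]
f=lambda X,Y:(248+X/3,6+Y/3); g=lambda X,Y:(340+(X-390)/3,40+Y/3)
u=np.array([np.cos(np.radians(8)),np.sin(np.radians(8))])
for n,a,b in(('rearL',(558,433),(216,503)),('rearR',(653,416),(335,487)),('knobL',(586,462),(251,541)),('knobR',(634,457),(310,535)),('blueBL',(571,393),(226,452)),('blueBR',(641,385),(314,440)),('blueTL',(538,232),(193,245)),('blueTR',(615,220),(289,234))):
    P,e=tri(c2,g(*a),c,f(*b)); print(n,P.round(1),e.round(1),'along',((P[:2]-[575.5,.7])@u).round(1))
for z in(18,24,30,40):
    print(z,[((onz(c,f(*p),z)[:2]-[575.5,.7])@u).round(1) for p in((214,22),(147,47),(281,27),(274,500),(280,541))])
```

```text
rearL [498.2  11.1  60. ] 0.1 along -75.1
rearR [504.5 -29.8  59.1] 1.8 along -74.5
knobL [485.9  -0.9  63.6] 0.4 along -89.0
knobR [488.6 -21.   65.9] 0.6 along -89.1
blueBL [516.4   7.6  65.1] 0.1 along -57.6
blueBR [520.3 -21.5  66.6] 0.4 along -57.7
blueTL [583.1  19.4  38.7] 2.2 along 10.1
blueTR [587.5 -13.9  37.1] 0.6 along 9.9
18 [np.float64(85.1), np.float64(80.4), np.float64(80.3), np.float64(-84.4), np.float64(-100.7)]
24 [np.float64(83.5), np.float64(78.9), np.float64(78.8), np.float64(-83.3), np.float64(-99.4)]
30 [np.float64(82.0), np.float64(77.5), np.float64(77.3), np.float64(-82.2), np.float64(-98.0)]
40 [np.float64(79.4), np.float64(75.0), np.float64(74.9), np.float64(-80.4), np.float64(-95.8)]
```

The plane measures nose +85, rear knob −89 and lever at z about 65, so its origin is at about (573.5, 0.4) with yaw 8°. I'll go to grip it.

>>> {"fn": "step_arm", "kwargs": {
  "steps": [
    {"dp": [3,0.2,2],"spin": 0},
    {"dp": [3,0.2,3],"spin": 0},
    {"dp": [2.6,0.3,3],"spin": 0},
    {"dp": [0,0,4],"spin": -8},
    {"dp": [0,0,2.7],"spin": 0}
  ]
}}

```text
time: 18.6
eef_pos: [572.8, 0.6, 108.9]
eef_rot: [0.997, 0.073, -0.002, -0.001]
force: [0.6, -0.7, -0.3]
opening: 0.998
finger_force: 0.0
```

>>> {"fn": "step_arm", "kwargs": {
  "steps": [
    {"dp": [0,0,0],"spin": 0},
    {"dp": [0,0,0],"spin": 0},
    {"dp": [0,0,0],"spin": 0}
  ]
}}

```text
time: 18.9
eef_pos: [574.6, -0.5, 114.3]
eef_rot: [0.998, 0.07, 0.001, 0.0]
force: [-0.2, -0.3, 0.5]
opening: 1.0
finger_force: 0.0
```

Run:
```python
from h import *
c=cam('wrist'); save(c,'w12b.png'); s=get_state(); print(s['eef_pos'],tool([573.5,.4,42]))
h=cv2.cvtColor(c['frame'],cv2.COLOR_RGB2HSV)
m=mask(c,(95,60,40),(120,255,160),(200,60,450,270)); 
for y in range(150,270,20):
    r=np.where(m[y])[0]; print(y,r.min() if len(r) else 0,r.max() if len(r) else 0,(r.min()+r.max())/2 if len(r) else 0)
k=mask(c,(18,90,150),(30,200,255),(280,20,370,110)); print('knob cols',np.mean(np.where(k)[1]),np.mean(np.where(k)[0]),k.sum()/255)
```

```text
[574.61344232  -0.71250128 114.41247901] (array([-1.2, -1.3, 72.4]), np.float64(7.97))
150 0 0 0
170 0 0 0
190 0 0 0
210 296 344 320.0
230 296 345 320.5
250 296 345 320.5
knob cols nan nan 0.0
  return _methods._mean(a, axis=axis, dtype=dtype,
  ret = ret.dtype.type(ret / rcount)
```

>>> {"fn": "step_arm", "kwargs": {
  "steps": [
    {"dp": [-0.1,-0.15,3],"spin": 0},
    {"dp": [0,0,3],"spin": 0},
    {"dp": [0,0,1.2],"spin": 0},
    {"dp": [0,0,0],"spin": 0}
  ]
}}

```text
time: 19.35
eef_pos: [571.6, 0.2, 39.9]
eef_rot: [0.998, 0.069, -0.001, -0.0]
force: [0.3, 0.1, -0.1]
opening: 1.002
finger_force: 0.0
```

>>> {"fn": "step_arm", "kwargs": {
  "steps": [
    {"dp": [0,0,0],"spin": 0},
    {"dp": [0,0,0],"spin": 0},
    {"dp": [0,0,0],"spin": 0},
    {"dp": [0,0,0],"spin": 0},
    {"dp": [0,0,0],"spin": 0}
  ],
  "hand": 0,
  "force": 45
}}

```text
time: 19.85
eef_pos: [572.4, 0.1, 40.7]
eef_rot: [0.998, 0.069, 0.0, 0.0]
force: [-0.4, 0.2, 0.4]
opening: 0.631
finger_force: 0.0
```

>>> {"fn": "step_arm", "kwargs": {
  "steps": [
    {"dp": [0,0,0],"spin": 0},
    {"dp": [0,0,0],"spin": 0},
    {"dp": [0,0,0],"spin": 0},
    {"dp": [0,0,0],"spin": 0}
  ]
}}

```text
time: 20.25
eef_pos: [572.3, 1.0, 40.6]
eef_rot: [0.998, 0.07, 0.0, -0.0]
force: [-2.2, 4.8, 6.7]
opening: 0.556
finger_force: 45.0
```

>>> {"fn": "step_arm", "kwargs": {
  "steps": [
    {"dp": [0,0,-0.5],"spin": 0},
    {"dp": [0,0,-2.5],"spin": 0},
    {"dp": [0,0,-4],"spin": 0},
    {"dp": [0,0,-4],"spin": 0},
    {"dp": [0,0,-3],"spin": 2}
  ]
}}

```text
time: 20.75
eef_pos: [571.9, -0.7, 181.9]
eef_rot: [0.999, 0.051, -0.0, 0.0]
force: [1.8, 0.1, -6.3]
opening: 0.564
finger_force: 45.0
```

>>> {"fn": "step_arm", "kwargs": {
  "steps": [
    {"dp": [-0.3,2,0],"spin": 0},
    {"dp": [-0.5,3.8,0],"spin": 0},
    {"dp": [-0.5,3.8,0],"spin": 0},
    {"dp": [-0.5,3.8,0],"spin": 0},
    {"dp": [-0.5,3.8,0],"spin": 0}
  ]
}}

```text
time: 21.25
eef_pos: [565.7, -175.5, 179.3]
eef_rot: [0.999, 0.052, -0.001, 0.0]
force: [0.8, 0.5, -6.9]
opening: 0.557
finger_force: 45.0
```

>>> {"fn": "step_arm", "kwargs": {
  "steps": [
    {"dp": [-0.5,3.8,0],"spin": 0},
    {"dp": [-0.5,3.8,0],"spin": 0},
    {"dp": [-0.5,3.8,0],"spin": 0},
    {"dp": [-0.5,3.8,0],"spin": 0},
    {"dp": [-0.2,2.1,0],"spin": 0}
  ]
}}

```text
time: 21.75
eef_pos: [560.4, -352.6, 178.8]
eef_rot: [0.999, 0.05, -0.002, 0.001]
force: [-0.3, -1.0, -7.8]
opening: 0.561
finger_force: 45.0
```

>>> {"fn": "step_arm", "kwargs": {
  "steps": [
    {"dp": [0,0,0],"spin": 0},
    {"dp": [0,0,0],"spin": 0},
    {"dp": [0,0,0],"spin": 0}
  ]
}}

```text
time: 22.05
eef_pos: [563.4, -346.0, 179.7]
eef_rot: [0.999, 0.053, -0.0, -0.001]
force: [0.9, 1.2, -6.9]
opening: 0.555
finger_force: 45.0
```

Run:
```python
from h import *
import pickle
c=cam('wrist'); save(c,'w13.png'); pickle.dump(c,open('w13.pkl','wb')); s=get_state(); print(s['eef_pos'],s['opening'],s['force'],tool([564.5,-347,6]))
k=big(mask(c,*WOOD,(220,40,430,235)),7); h=cv2.approxPolyDP(cv2.convexHull(k.astype(np.float32)),3,True).reshape(-1,2)
for p in h: print(p,tool(onz(c,p,18))[0])
# tray width by rows at left and right
for y in range(100,235,15):
    r=k[abs(k[:,1]-y)<1][:,0]; 
    if len(r): print(y,r.min(),r.max(),tool(onz(c,(r.min(),y),18))[0][:2],tool(onz(c,(r.max(),y),18))[0][:2])
a=cv2.imread('pics/w13.png')[0:300,170:480]; w=cv2.imread('pics/w11.png')[0:300,0:320]; cv2.imwrite('pics/z13.png',np.hstack([a,w]))
```

```text
[ 563.49277233 -345.96503011  179.96282706] 0.5649407149665229 [-0.2985858   0.75913653 -6.85678999] (array([  1. ,   1.3, 174. ]), np.float64(6.07))
[379.  68.] [108.5  47.2 161.9]
[378.  89.] [ 91.3  46.9 161.9]
[371.  99.] [ 82.9  41.1 161.9]
[278.  99.] [ 83.  -39.7 162. ]
[273.  89.] [ 91.4 -43.7 162. ]
[273.  67.] [109.4 -43.1 162. ]
```

View pics/z13.png

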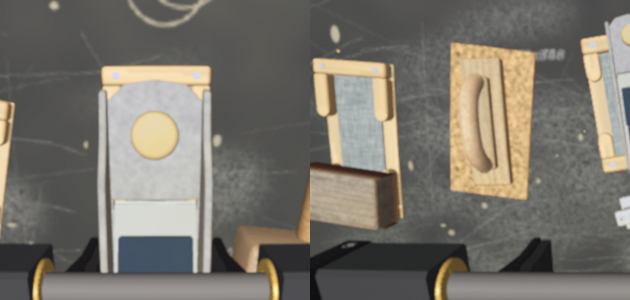

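Left half: the plane hangs straight over its tray, nose at (325,80), cheeks at columns 269 and 382, with the tray's far end above it (columns 272–380, row 67). Right half: the push block lies flat on the mat at (477,120).

Run:
```python
from h import *
import pickle
c=pickle.load(open('w13.pkl','rb')); z=get_state()['eef_pos'][2]
for n,p,h in(('nose',(325,80),z-22),('nose',(325,80),z-12),('L',(268.5,160),z-12),('R',(382.5,160),z-12),('trayTL',(271.5,66.5),18),('trayTR',(381,66.5),18)): print(n,tool(onz(c,p,h))[0])
```

```text
nose [86.5  1.4 22. ]
nose [85.7  1.4 12. ]
L [ 50.6 -24.8  12. ]
R [50.6 27.9 11.9]
trayTL [109.8 -44.4 162. ]
trayTR [109.7  48.8 161.9]
```

>>> {"fn": "step_arm", "kwargs": {
  "steps": [
    {"dp": [0.1,0.07,3],"spin": 0},
    {"dp": [0,0,4],"spin": 0},
    {"dp": [0,0,4],"spin": 0},
    {"dp": [0,0,2.3],"spin": 0},
    {"dp": [0,0,0.5],"spin": 0}
  ]
}}

```text
time: 22.6
eef_pos: [562.5, -345.9, 38.8]
eef_rot: [0.999, 0.053, -0.002, -0.002]
force: [-0.4, 1.5, -7.7]
opening: 0.556
finger_force: 45.0
```

>>> {"fn": "step_arm", "kwargs": {
  "steps": [
    {"dp": [0,0,0],"spin": 0},
    {"dp": [0,0,0.3],"spin": 0},
    {"dp": [0,0,0.2],"spin": 0},
    {"dp": [0,0,0],"spin": 0}
  ]
}}

```text
time: 23.0
eef_pos: [564.7, -348.5, 38.3]
eef_rot: [0.999, 0.052, 0.001, 0.0]
force: [-0.3, 0.1, -6.6]
opening: 0.562
finger_force: 45.0
```

>>> {"fn": "step_arm", "kwargs": {
  "steps": [
    {"dp": [0,0,0.2],"spin": 0},
    {"dp": [0,0,0.1],"spin": 0},
    {"dp": [0,0,0],"spin": 0}
  ]
}}

```text
time: 23.3
eef_pos: [564.2, -348.2, 34.2]
eef_rot: [0.999, 0.052, -0.0, -0.0]
force: [-0.4, 0.7, -7.9]
opening: 0.561
finger_force: 45.0
```

>>> {"fn": "step_arm", "kwargs": {
  "steps": [
    {"dp": [0,0,0.2],"spin": 0},
    {"dp": [0,0,0.1],"spin": 0},
    {"dp": [0,0,0],"spin": 0},
    {"dp": [0,0,0],"spin": 0}
  ]
}}

```text
time: 23.7
eef_pos: [564.2, -348.2, 31.2]
eef_rot: [0.999, 0.052, -0.0, -0.0]
force: [0.4, 0.5, -7.0]
opening: 0.559
finger_force: 45.0
```

>>> {"fn": "step_arm", "kwargs": {
  "steps": [
    {"dp": [0,0,0.15],"spin": 0},
    {"dp": [0,0,0],"spin": 0},
    {"dp": [0,0,0],"spin": 0}
  ]
}}

```text
time: 24.0
eef_pos: [564.2, -348.2, 29.7]
eef_rot: [0.999, 0.052, -0.0, -0.0]
force: [0.2, 0.4, -6.5]
opening: 0.558
finger_force: 45.0
```

>>> {"fn": "step_arm", "kwargs": {
  "steps": [
    {"dp": [0,0,0.1],"spin": 0},
    {"dp": [0,0,0],"spin": 0},
    {"dp": [0,0,0],"spin": 0}
  ]
}}

```text
time: 24.3
eef_pos: [564.3, -348.2, 28.8]
eef_rot: [0.999, 0.052, -0.0, -0.0]
force: [0.1, -0.2, -6.2]
opening: 0.558
finger_force: 45.0
```

>>> {"fn": "step_arm", "kwargs": {
  "steps": [
    {"dp": [0,0,0.1],"spin": 0},
    {"dp": [0,0,0],"spin": 0},
    {"dp": [0,0,0],"spin": 0}
  ]
}}

```text
time: 24.6
eef_pos: [564.3, -348.3, 28.7]
eef_rot: [0.999, 0.052, 0.0, 0.0]
force: [-5.5, 1.8, 5.8]
opening: 0.563
finger_force: 45.0
```

>>> {"fn": "step_arm", "kwargs": {
  "steps": [
    {"dp": [0,0,0.1],"spin": 0},
    {"dp": [0,0,0],"spin": 0},
    {"dp": [0,0,0],"spin": 0}
  ]
}}

```text
time: 24.9
eef_pos: [564.3, -348.3, 28.7]
eef_rot: [0.999, 0.052, 0.0, 0.0]
force: [-7.7, 4.3, 13.4]
opening: 0.562
finger_force: 45.0
```

The plane is down on the floor. I'll release it, rise, and travel to view the sanding block and push tray, taking a picture on the way up to check the plane.

>>> {"fn": "step_arm", "kwargs": {
  "steps": [
    {"dp": [0,0,-0.1],"spin": 0},
    {"dp": [0,0,0],"spin": 0},
    {"dp": [0,0,0],"spin": 0},
    {"dp": [0,0,0],"spin": 0}
  ],
  "hand": 0.8
}}

```text
time: 25.3
eef_pos: [564.5, -348.4, 27.8]
eef_rot: [0.999, 0.052, 0.0, 0.0]
force: [0.7, 1.0, 0.2]
opening: 0.774
finger_force: 0.0
```

>>> {"fn": "step_arm", "kwargs": {
  "steps": [
    {"dp": [0,0,-1],"spin": 0},
    {"dp": [0,0,-4],"spin": 0},
    {"dp": [0,0,-4.5],"spin": 0},
    {"dp": [0,0,-4.5],"spin": 0},
    {"dp": [0,0,-4.5],"spin": 6}
  ]
}}

```text
time: 25.8
eef_pos: [564.1, -348.1, 215.5]
eef_rot: [1.0, -0.001, 0.0, 0.0]
force: [1.2, -0.5, -0.6]
opening: 0.798
finger_force: 0.0
```

>>> {"fn": "step_arm", "kwargs": {
  "steps": [
    {"dp": [-2.5,-2,0],"spin": 0},
    {"dp": [-3,-3,0],"spin": 0},
    {"dp": [-1,-3,0],"spin": 0},
    {"dp": [0,0,0],"spin": 0},
    {"dp": [0,0,0],"spin": 0}
  ]
}}

```text
time: 26.3
eef_pos: [499.6, -268.0, 213.9]
eef_rot: [1.0, 0.0, 0.001, 0.001]
force: [-0.5, -0.8, -0.5]
opening: 0.798
finger_force: 0.0
```

Run:
```python
from h import *
import pickle
c=cam('wrist'); save(c,'w14.png'); pickle.dump(c,open('w14.pkl','wb')); s=get_state(); print(s['time'],s['eef_pos'],s['q'],s['opening'])
c3=pickle.load(open('w3.pkl','rb'))
k=big(mask(c3,(8,22,140),(25,75,255),(110,150,230,230)),3); print('sand',cv2.approxPolyDP(k.astype(np.float32).reshape(-1,1,2),5,True).reshape(-1,2).tolist(),rect(c3,k,52))
```

```text
26.35 [ 499.64248109 -268.78669222  213.58796761] [ 0.62882087  0.19588985 -0.2436384   1.69922505  0.04997948  1.25121962
 -1.19758188] 0.8012548982126647
sand [[125.0, 156.0], [127.0, 206.0], [208.0, 216.0], [209.0, 167.0]] (array([470.17230225, 346.03897095]), 59.93257141113281, 101.39614868164062, 81.21147918701172)
```

>>> {"fn": "step_arm", "kwargs": {
  "steps": [
    {"dp": [-1,-3.5,0],"spin": 0},
    {"dp": [-1,-4.9,0],"spin": 0},
    {"dp": [-1,-4.9,0],"spin": 0},
    {"dp": [-1,-4.9,0],"spin": 0},
    {"dp": [-1,-4.9,0],"spin": 0}
  ],
  "hand": 1
}}

```text
time: 26.85
eef_pos: [449.6, -36.2, 213.1]
eef_rot: [1.0, -0.001, 0.0, -0.0]
force: [1.4, 1.0, 0.8]
opening: 0.994
finger_force: 0.0
```

>>> {"fn": "step_arm", "kwargs": {
  "steps": [
    {"dp": [-1,-4.9,0],"spin": 0},
    {"dp": [-0.5,-4.9,0],"spin": 0},
    {"dp": [0,-4.9,0],"spin": 0},
    {"dp": [0,-4.9,0],"spin": 0},
    {"dp": [0,-4.9,0],"spin": 0}
  ]
}}

```text
time: 27.35
eef_pos: [435.6, 209.3, 213.4]
eef_rot: [1.0, -0.001, 0.001, -0.0]
force: [0.9, 0.6, -0.0]
opening: 1.004
finger_force: 0.0
```

>>> {"fn": "step_arm", "kwargs": {
  "steps": [
    {"dp": [0,-4.9,0],"spin": 0},
    {"dp": [0,-4.8,0],"spin": 0},
    {"dp": [0,0,0],"spin": 0},
    {"dp": [0,0,0],"spin": 0},
    {"dp": [0,0,0],"spin": 0}
  ]
}}

```text
time: 27.85
eef_pos: [435.8, 303.6, 212.6]
eef_rot: [1.0, -0.001, -0.0, 0.0]
force: [-0.1, -0.2, -0.0]
opening: 1.001
finger_force: 0.0
```

Run:
```python
from h import *
import pickle
c=cam('wrist'); save(c,'w15.png'); pickle.dump(c,open('w15.pkl','wb')); s=get_state(); print(s['time'],s['eef_pos'],s['q'])
p=proj(c,[470,340,52]); print(p)
k=big(mask(c,(8,22,140),(25,75,255),(p[0]-90,p[1]-60,p[0]+90,235)),3); print('sand',cv2.approxPolyDP(k.astype(np.float32).reshape(-1,1,2),5,True).reshape(-1,2).tolist(),rect(c,k,52))
k=big(mask(c,*WOOD,(p[0]-60,0,p[0]+100,p[1]+40)),7); print('tray',cv2.approxPolyDP(cv2.convexHull(k.astype(np.float32)),3,True).reshape(-1,2).tolist())
```

```text
27.9 [435.75684837 303.27019337 212.69352092] [ 0.02815528  0.18655096 -0.79678666  1.76056723  0.14034657  1.25325653
 -2.37814653]
[283.03497092 155.64036523]
sand [[246.0, 95.0], [245.0, 113.0], [260.0, 119.0], [227.0, 117.0], [223.0, 179.0], [326.0, 194.0], [336.0, 133.0], [316.0, 125.0], [332.0, 126.0], [335.0, 95.0], [318.0, 96.0], [315.0, 128.0], [261.0, 120.0], [262.0, 95.0]] (array([484.27996826, 342.43444824]), 89.54529571533203, 98.77140808105469, 81.41140747070312)
tray [[273.0, 0.0], [344.0, 0.0], [333.0, 137.0], [316.0, 124.0]]
```

Run:
```python
from h import *
import pickle
c3,c=[pickle.load(open(f+'.pkl','rb')) for f in('w3','w15')]
h=cv2.cvtColor(c['frame'],cv2.COLOR_RGB2HSV)
roi=(215,118,345,205); k=big(mask(c,(5,20,135),(25,80,255),roi),3); b=cv2.approxPolyDP(cv2.convexHull(k.astype(np.float32)),4,True).reshape(-1,2); print(b.tolist())
for z in(44,52): print(z,rect(c,k,z))
k3=big(mask(c3,(5,20,135),(25,80,255),(110,160,230,230)),3); b3=cv2.approxPolyDP(cv2.convexHull(k3.astype(np.float32)),4,True).reshape(-1,2); print(b3.tolist())
e=lambda b:[b[np.argmin(b@d)] for d in(np.array([1,-1]),np.array([-1,-1]))] # bottom-left, bottom-right
for p,q in zip(e(b3),e(b)): print(p,q,tri(c3,p,c,q))
for x in range(215,350,8): print(x,h[110:200:10,x,2].tolist())
```

```text
[[333.0, 118.0], [336.0, 139.0], [326.0, 194.0], [223.0, 179.0], [227.0, 118.0]]
44 (array([473.42492676, 344.99398804]), 71.85907745361328, 101.79061126708984, 81.97274780273438)
52 (array([474.31811523, 343.88973999]), 70.02024841308594, 99.18590545654297, 81.97283935546875)
[[124.0, 160.0], [210.0, 167.0], [208.0, 216.0], [127.0, 206.0]]
[127. 206.] [223. 179.] (array([447.11662569, 397.82242883,  46.2327619 ]), np.float64(1.348361218303055))
[208. 216.] [326. 194.] (array([434.34053438, 301.51653995,  49.60106874]), np.float64(1.2143652912000005))
215 [82, 85, 84, 88, 85, 90, 85, 85, 86]
223 [83, 85, 86, 100, 125, 147, 156, 120, 88]
231 [85, 195, 188, 197, 199, 181, 175, 170, 87]
239 [88, 193, 172, 191, 193, 191, 179, 173, 90]
247 [245, 196, 186, 191, 195, 195, 185, 164, 93]
255 [241, 179, 178, 194, 183, 186, 193, 178, 106]
263 [187, 148, 166, 190, 187, 187, 187, 180, 98]
271 [176, 114, 169, 194, 188, 195, 185, 180, 96]
279 [184, 109, 181, 193, 196, 198, 191, 175, 104]
287 [182, 154, 183, 183, 195, 189, 192, 195, 140]
295 [187, 191, 191, 183, 188, 192, 187, 190, 170]
303 [175, 183, 191, 186, 188, 192, 197, 195, 186]
311 [185, 194, 181, 184, 190, 186, 196, 192, 177]
319 [240, 243, 177, 179, 195, 183, 190, 195, 181]
327 [246, 247, 161, 181, 193, 186, 189, 179, 161]
335 [109, 95, 107, 161, 116, 105, 111, 107, 98]
343 [98, 183, 102, 90, 113, 104, 97, 102, 90]
```

Run:
```python
from h import *
import pickle
c3,c=[pickle.load(open(f+'.pkl','rb')) for f in('w3','w15')]
for cc,L in((c,[(223,179.5),(326.5,194.5),(336.5,137),(227,116)]),(c3,[(126,206),(218,216.5)])):
    P=np.array([onz(cc,p,52)[:2] for p in L]); print(P.round(1).tolist()); m=P[:2].mean(0); d=P[0]-P[1]; L0=np.linalg.norm(d); d/=L0; n=np.array([d[1],-d[0]]); print('len',L0,'yaw',np.degrees(np.arctan2(d[1],d[0])),'centre',m+31.5*n)
print(tool([472,345,40]))
```

```text
[[448.4, 396.2], [433.8, 300.9], [486.3, 291.9], [505.2, 388.2]]
len 96.38666823463107 yaw 81.28401427418206 centre [472.26916572 343.81313769]
[[448.1, 395.3], [435.1, 289.2]]
len 106.89785958564008 yaw 83.02160611414088 centre [472.82830795 338.42242838]
(array([ 36.1, -41.9, 172.7]), np.float64(-0.19))
```

>>> {"fn": "step_arm", "kwargs": {
  "steps": [
    {"dp": [1.2,-1.4,0],"spin": -8.15},
    {"dp": [0,0,0],"spin": -8.15},
    {"dp": [0,0,0],"spin": -8.15},
    {"dp": [0,0,0],"spin": -8.15},
    {"dp": [0,0,0],"spin": -8.15}
  ]
}}

```text
time: 28.4
eef_pos: [447.7, 317.1, 212.9]
eef_rot: [0.937, 0.349, 0.0, 0.0]
force: [0.1, -0.5, -0.2]
opening: 1.004
finger_force: 0.0
```

>>> {"fn": "step_arm", "kwargs": {
  "steps": [
    {"dp": [0,0,0],"spin": -8.15},
    {"dp": [0,0,0],"spin": -8.15},
    {"dp": [0,0,0],"spin": -8.15},
    {"dp": [0,0,0],"spin": -8.15},
    {"dp": [0,0,0],"spin": -8.15}
  ]
}}

```text
time: 28.9
eef_pos: [447.7, 317.0, 213.0]
eef_rot: [0.757, 0.654, -0.0, 0.001]
force: [-0.5, 0.3, -0.3]
opening: 0.999
finger_force: 0.0
```

>>> {"fn": "step_arm", "kwargs": {
  "steps": [
    {"dp": [0,0,0],"spin": 0},
    {"dp": [0,0,0],"spin": 0}
  ]
}}

```text
time: 29.1
eef_pos: [447.4, 317.7, 212.9]
eef_rot: [0.76, 0.65, -0.0, 0.0]
force: [-0.5, -0.7, 0.1]
opening: 0.999
finger_force: 0.0
```

Run:
```python
from h import *
import pickle
c=cam('wrist'); save(c,'w16.png'); pickle.dump(c,open('w16.pkl','wb')); s=get_state(); print(s['time'],s['eef_pos'],s['q'],tool([472,344.5,40]))
h=cv2.cvtColor(c['frame'],cv2.COLOR_RGB2HSV)
k=big(mask(c,(5,20,135),(25,80,210),(240,120,400,235)),3)
for y in range(int(k[:,1].min()),235,10):
    r=k[abs(k[:,1]-y)<1][:,0]; print(y,r.min(),r.max(),tool(onz(c,(r.min(),y),52))[0][:2],tool(onz(c,(r.max(),y),52))[0][:2])
```

```text
29.15 [447.29918449 317.93320743 212.87471053] [ 0.16227155  0.28410953 -1.00439806  1.71406673  0.24994095  1.28084487
 -1.05090453] (array([ 30.1,  20.2, 172.9]), np.float64(81.14))
120 312.0 379.0 [ 64.2 -11.7] [64.2 47.2]
130 312.0 379.0 [ 55.6 -11.8] [55.6 47.5]
140 312.0 378.0 [ 46.8 -11.9] [46.8 46.9]
150 312.0 378.0 [ 38. -12.] [37.9 47.2]
160 313.0 378.0 [ 29.  -11.2] [28.9 47.6]
170 313.0 377.0 [ 19.9 -11.3] [19.8 47. ]
180 313.0 378.0 [ 10.6 -11.4] [10.5 48.3]
190 313.0 377.0 [  1.2 -11.5] [ 1.1 47.7]
200 313.0 376.0 [ -8.4 -11.6] [-8.5 47.2]
210 314.0 374.0 [-18.1 -10.8] [-18.2  45.7]Traceback (most recent call last):
  File "<stdin>", line 7, in <module>
    return umr_minimum(a, axis, None, out, keepdims, initial, where)
ValueError: zero-size array to reduction operation minimum which has no identity
```

>>> {"fn": "step_arm", "kwargs": {
  "steps": [
    {"dp": [3,1.8,2],"spin": 0},
    {"dp": [0,0,4],"spin": 0},
    {"dp": [0,0,4],"spin": 0},
    {"dp": [0,0,4],"spin": 0},
    {"dp": [0,0,2.3],"spin": 0}
  ]
}}

```text
time: 29.65
eef_pos: [468.1, 344.3, 46.6]
eef_rot: [0.759, 0.651, -0.002, 0.0]
force: [-0.7, -0.1, -0.3]
opening: 1.001
finger_force: 0.0
```

>>> {"fn": "step_arm", "kwargs": {
  "steps": [
    {"dp": [0,0,1],"spin": 0},
    {"dp": [0,0,0],"spin": 0},
    {"dp": [0,0,0],"spin": 0}
  ]
}}

```text
time: 29.95
eef_pos: [469.7, 346.4, 41.1]
eef_rot: [0.758, 0.652, 0.001, 0.0]
force: [-0.1, -0.3, 0.5]
opening: 0.999
finger_force: 0.0
```

>>> {"fn": "step_arm", "kwargs": {
  "steps": [
    {"dp": [0,0,0],"spin": 0},
    {"dp": [0,0,0],"spin": 0},
    {"dp": [0,0,0],"spin": 0},
    {"dp": [0,0,0],"spin": 0},
    {"dp": [0,0,0],"spin": 0}
  ],
  "hand": 0,
  "force": 15
}}

```text
time: 30.45
eef_pos: [469.2, 345.8, 40.2]
eef_rot: [0.758, 0.652, 0.0, 0.0]
force: [-0.5, -0.5, 4.2]
opening: 0.697
finger_force: 15.0
```

>>> {"fn": "step_arm", "kwargs": {
  "steps": [
    {"dp": [0,0,0],"spin": 0},
    {"dp": [0,0,0],"spin": 0}
  ]
}}

```text
time: 30.65
eef_pos: [469.2, 345.8, 40.2]
eef_rot: [0.758, 0.652, 0.0, 0.0]
force: [0.2, -2.2, 5.2]
opening: 0.703
finger_force: 15.0
```

>>> {"fn": "step_arm", "kwargs": {
  "steps": [
    {"dp": [0,0,-1],"spin": 0},
    {"dp": [0,0,-4],"spin": 0},
    {"dp": [0,0,-4],"spin": 0},
    {"dp": [0,0,-4],"spin": 0},
    {"dp": [0,0,-1],"spin": 8.1}
  ]
}}

```text
time: 31.15
eef_pos: [469.9, 347.6, 184.7]
eef_rot: [0.802, 0.597, 0.003, -0.0]
force: [0.3, -0.4, -0.9]
opening: 0.704
finger_force: 15.0
```

>>> {"fn": "step_arm", "kwargs": {
  "steps": [
    {"dp": [0,0,0],"spin": 8.1},
    {"dp": [0,0,0],"spin": 8.1},
    {"dp": [0,0,0],"spin": 8.1},
    {"dp": [0,0,0],"spin": 8.1},
    {"dp": [0,0,0],"spin": 8.1}
  ]
}}

```text
time: 31.65
eef_pos: [468.8, 345.9, 180.2]
eef_rot: [0.96, 0.28, -0.0, -0.0]
force: [-0.4, -0.3, 0.1]
opening: 0.697
finger_force: 15.0
```

>>> {"fn": "step_arm", "kwargs": {
  "steps": [
    {"dp": [0,0,0],"spin": 8.1},
    {"dp": [0,0,0],"spin": 8.1},
    {"dp": [0,0,0],"spin": 8.0},
    {"dp": [0,0,0],"spin": 0}
  ]
}}

```text
time: 32.05
eef_pos: [468.7, 346.0, 180.2]
eef_rot: [0.997, 0.075, -0.0, -0.0]
force: [0.0, 0.5, -1.4]
opening: 0.701
finger_force: 15.0
```

>>> {"fn": "step_arm", "kwargs": {
  "steps": [
    {"dp": [0.3,2,0],"spin": 0},
    {"dp": [0.55,4,0],"spin": 0},
    {"dp": [0.55,4,0],"spin": 0},
    {"dp": [0.55,4,0],"spin": 0},
    {"dp": [0.55,4,0],"spin": 0}
  ]
}}

```text
time: 32.55
eef_pos: [520.9, 170.2, 180.1]
eef_rot: [0.997, 0.078, 0.0, -0.0]
force: [0.5, 0.4, -1.4]
opening: 0.701
finger_force: 15.0
```

>>> {"fn": "step_arm", "kwargs": {
  "steps": [
    {"dp": [0.55,4,0],"spin": 0},
    {"dp": [0.55,4,0],"spin": 0},
    {"dp": [0.55,4,0],"spin": 0},
    {"dp": [0.55,4,0],"spin": 0},
    {"dp": [0.3,1.65,0],"spin": 0}
  ]
}}

```text
time: 33.05
eef_pos: [572.7, -3.9, 179.7]
eef_rot: [0.997, 0.075, -0.0, 0.001]
force: [-0.5, -0.9, -0.4]
opening: 0.702
finger_force: 15.0
```

>>> {"fn": "step_arm", "kwargs": {
  "steps": [
    {"dp": [0,0,0],"spin": 0},
    {"dp": [0,0,0],"spin": 0},
    {"dp": [0,0,0],"spin": 0}
  ]
}}

```text
time: 33.35
eef_pos: [571.8, 2.9, 179.9]
eef_rot: [0.997, 0.077, 0.0, -0.0]
force: [-0.4, -0.1, -0.4]
opening: 0.697
finger_force: 15.0
```

Run:
```python
from h import *
import pickle
c=cam('wrist'); save(c,'w17.png'); pickle.dump(c,open('w17.pkl','wb')); s=get_state(); print(s['time'],s['eef_pos'],s['opening'],tool([571.3,.2,6]))
z=s['eef_pos'][2]
k=big(mask(c,*WOOD,(200,40,450,235)),5); print('tray')
for p in cv2.approxPolyDP(cv2.convexHull(k.astype(np.float32)),3,True).reshape(-1,2): print(p,tool(onz(c,p,18))[0])
k=big(mask(c,(5,20,135),(25,80,225),(200,120,450,275)),3); print('block')
for p in cv2.approxPolyDP(cv2.convexHull(k.astype(np.float32)),3,True).reshape(-1,2): print(p,tool(onz(c,p,z+12))[0])
```

```text
33.4 [571.853292     2.84661814 179.97634134] 0.7007806911425881 (array([ -1. ,   2.6, 174. ]), np.float64(8.87))
tray
[267. 114.] [ 70.4 -50.  162. ]
[385. 113.] [ 71.2  53.7 162. ]
[384. 158.] [ 31.6  54.5 162. ]
[272. 159.] [ 30.8 -47.1 162. ]
[268. 153.] [ 36.2 -50.5 162. ]
block
[397. 175.] [ 48.   29.8 -12. ]
[391. 272.] [  5.7  29.6 -12. ]
[258. 271.] [  6.2 -27.7 -12. ]
[249. 219.] [ 29.7 -30.1 -12. ]
[254. 174.] [ 48.4 -26.9 -12. ]
[330. 169.] [ 50.4   3.2 -12. ]
[390. 170.] [ 50.   26.9 -12. ]
```

>>> {"fn": "step_arm", "kwargs": {
  "steps": [
    {"dp": [-0.1,0.23,3],"spin": 0.4},
    {"dp": [0,0,4],"spin": 0},
    {"dp": [0,0,4],"spin": 0},
    {"dp": [0,0,2.5],"spin": 0},
    {"dp": [0,0,0.8],"spin": 0}
  ]
}}

```text
time: 33.9
eef_pos: [569.4, -0.3, 34.1]
eef_rot: [0.997, 0.073, -0.002, -0.001]
force: [0.3, -0.5, 0.2]
opening: 0.696
finger_force: 15.0
```

>>> {"fn": "step_arm", "kwargs": {
  "steps": [
    {"dp": [0,0,0],"spin": 0},
    {"dp": [0,0,0.3],"spin": 0},
    {"dp": [0,0,0.2],"spin": 0},
    {"dp": [0,0,0],"spin": 0},
    {"dp": [0,0,0],"spin": 0}
  ]
}}

```text
time: 34.4
eef_pos: [572.0, -1.6, 32.5]
eef_rot: [0.997, 0.072, 0.001, 0.0]
force: [-1.2, -0.4, -0.8]
opening: 0.702
finger_force: 15.0
```

>>> {"fn": "step_arm", "kwargs": {
  "steps": [
    {"dp": [0,0,0.15],"spin": 0},
    {"dp": [0,0,0.1],"spin": 0},
    {"dp": [0,0,0],"spin": 0},
    {"dp": [0,0,0],"spin": 0}
  ]
}}

```text
time: 34.8
eef_pos: [571.4, -1.5, 29.3]
eef_rot: [0.997, 0.072, -0.0, -0.0]
force: [0.3, -0.7, -0.2]
opening: 0.7
finger_force: 15.0
```

>>> {"fn": "step_arm", "kwargs": {
  "steps": [
    {"dp": [0,0,0.1],"spin": 0},
    {"dp": [0,0,0],"spin": 0},
    {"dp": [0,0,0],"spin": 0}
  ]
}}

```text
time: 35.1
eef_pos: [571.5, -1.5, 28.3]
eef_rot: [0.997, 0.072, -0.0, -0.0]
force: [0.3, -0.6, -0.7]
opening: 0.698
finger_force: 15.0
```

>>> {"fn": "step_arm", "kwargs": {
  "steps": [
    {"dp": [0,0,0.1],"spin": 0},
    {"dp": [0,0,0],"spin": 0},
    {"dp": [0,0,0],"spin": 0}
  ]
}}

```text
time: 35.4
eef_pos: [571.6, -1.5, 28.1]
eef_rot: [0.997, 0.072, 0.0, 0.0]
force: [-4.7, 0.3, 9.3]
opening: 0.696
finger_force: 15.0
```

>>> {"fn": "step_arm", "kwargs": {
  "steps": [
    {"dp": [0,0,0.1],"spin": 0},
    {"dp": [0,0,0],"spin": 0},
    {"dp": [0,0,0],"spin": 0}
  ]
}}

```text
time: 35.7
eef_pos: [571.7, -1.5, 27.8]
eef_rot: [0.997, 0.072, 0.0, 0.0]
force: [-7.6, -0.6, 16.6]
opening: 0.696
finger_force: 15.0
```

>>> {"fn": "step_arm", "kwargs": {
  "steps": [
    {"dp": [0,0,-0.15],"spin": 0},
    {"dp": [0,0,0],"spin": 0},
    {"dp": [0,0,0],"spin": 0},
    {"dp": [0,0,0],"spin": 0}
  ],
  "hand": 0.87
}}

```text
time: 36.1
eef_pos: [571.4, -1.6, 27.6]
eef_rot: [0.997, 0.072, -0.0, -0.0]
force: [0.3, -0.7, 0.7]
opening: 0.861
finger_force: 0.0
```

>>> {"fn": "step_arm", "kwargs": {
  "steps": [
    {"dp": [0,0,-1],"spin": 0},
    {"dp": [0,0,-4],"spin": 0},
    {"dp": [0,0,-4.5],"spin": 0},
    {"dp": [0,0,-4.5],"spin": 0},
    {"dp": [0,0,-4.5],"spin": 8.3}
  ]
}}

```text
time: 36.6
eef_pos: [571.2, -1.3, 215.4]
eef_rot: [1.0, -0.0, 0.0, -0.0]
force: [1.4, -0.2, -0.7]
opening: 0.867
finger_force: 0.0
```

>>> {"fn": "step_arm", "kwargs": {
  "steps": [
    {"dp": [-2,-3.5,-0.5],"spin": 0},
    {"dp": [-2,-4,-0.5],"spin": 0},
    {"dp": [-2,-4,-0.5],"spin": 0},
    {"dp": [-2,-4,-0.5],"spin": 0},
    {"dp": [-2,-4,0],"spin": 0}
  ],
  "hand": 1
}}

```text
time: 37.1
eef_pos: [470.8, 195.2, 234.3]
eef_rot: [1.0, -0.0, 0.001, -0.0]
force: [0.7, 0.9, -1.0]
opening: 0.998
finger_force: 0.0
```

>>> {"fn": "step_arm", "kwargs": {
  "steps": [
    {"dp": [0,-4,0],"spin": 0},
    {"dp": [0,-2.5,0],"spin": 0},
    {"dp": [0,0,0],"spin": 0},
    {"dp": [0,0,0],"spin": 0},
    {"dp": [0,0,0],"spin": 0}
  ]
}}

```text
time: 37.6
eef_pos: [472.1, 257.2, 232.9]
eef_rot: [1.0, -0.001, 0.0, 0.0]
force: [-0.2, -0.3, 0.6]
opening: 0.997
finger_force: 0.0
```

Run:
```python
from h import *
import pickle
c=cam('wrist'); save(c,'w18.png'); pickle.dump(c,open('w18.pkl','wb')); s=get_state(); print(s['time'],s['eef_pos'],-c['R'].T@c['t'])
p=proj(c,[545,335,18]); print(p)
k=big(mask(c,*WOOD,(p[0]-75,p[1]-110,p[0]+75,236)),5); 
h=cv2.approxPolyDP(cv2.convexHull(k.astype(np.float32)),4,True).reshape(-1,2); print(h.tolist(),[onz(c,q,18)[:2].round(1).tolist() for q in h]); print('tray',rect(c,k,18),tray(c,(p[0]-75,p[1]-110,p[0]+75,236),88,184))
p=proj(c,[547.5,174,40]); print(p)
k=comp(c,tuple(int(v) for v in p),(p[0]-60,p[1]-110,p[0]+60,235),(12,30,160),(28,76,255)); print('block',cv2.approxPolyDP(k.astype(np.float32).reshape(-1,1,2),6,True).reshape(-1,2).tolist(),rect(c,k,18))
p=proj(c,[571,0,40]);print(p)
```

```text
37.65 [472.08264112 257.07192882 232.86178441] [544.52624286 255.57813116 376.98449864]
[248.05193065 111.74132664]
[[211.0, 30.0], [296.0, 39.0], [280.0, 215.0], [206.0, 206.0]] [[623.7, 367.4], [614.3, 284.0], [433.6, 306.1], [444.3, 388.2]]
tray (array([528.84375   , 335.11480713]), 88.68384552001953, 183.1317596435547, -6.198219299316406) (array([528.92978654, 335.90701625]), 0.7, -0.9, -6.2)
[409.58626139 108.58837653]
block [[0.0, 0.0], [0.0, 399.0], [639.0, 399.0], [639.0, 0.0]] (array([408.04718018, 265.90490723]), 507.0833435058594, 922.3329467773438, 89.92194366455078)
[585.67985584  86.41066855]
```

>>> {"fn": "step_arm", "kwargs": {
  "steps": [
    {"dp": [2.5,2.8,0],"spin": 0},
    {"dp": [2.5,2.8,2],"spin": 0},
    {"dp": [2.5,2.7,3],"spin": 0},
    {"dp": [0,0,3.5],"spin": 0},
    {"dp": [0,0,3.5],"spin": 0}
  ]
}}

```text
time: 38.15
eef_pos: [547.7, 172.5, 111.6]
eef_rot: [1.0, -0.003, 0.0, 0.0]
force: [0.5, 0.7, 0.3]
opening: 1.005
finger_force: 0.0
```

>>> {"fn": "step_arm", "kwargs": {
  "steps": [
    {"dp": [0,0,0],"spin": 0},
    {"dp": [0,0,0],"spin": 0},
    {"dp": [0,0,0],"spin": 0}
  ]
}}

```text
time: 38.45
eef_pos: [547.8, 175.8, 115.1]
eef_rot: [1.0, -0.0, 0.001, -0.0]
force: [-1.2, 0.2, 0.3]
opening: 1.002
finger_force: 0.0
```

Run:
```python
from h import *
c=cam('wrist'); save(c,'w19.png'); s=get_state(); print(s['eef_pos'],tool([547.4,174,51]))
h=cv2.cvtColor(c['frame'],cv2.COLOR_RGB2HSV)
print(proj(c,[617.4,174,19]),proj(c,[547.4,174,64]))
m=((h[...,1]<82)&(h[...,1]>35)&(h[...,2]>150)).astype(np.uint8); m=cv2.medianBlur(m*255,7)
for y in range(90,236,12):
    r=np.where(m[y,250:400])[0]+250; print(y,(r.min(),r.max()) if len(r) else 0,end=' ')
```

```text
[547.82860081 175.87911764 115.15391371] (array([-0.6,  1.9, 64.2]), np.float64(-0.05))
[325.6849693  116.36850083] [325.86681579 234.66450606]
90 0 102 0 114 0 126 (np.int64(294), np.int64(354)) 138 (np.int64(294), np.int64(354)) 150 (np.int64(295), np.int64(354)) 162 (np.int64(295), np.int64(353)) 174 (np.int64(296), np.int64(351)) 186 (np.int64(297), np.int64(352)) 198 (np.int64(297), np.int64(351)) 210 (np.int64(297), np.int64(351)) 222 (np.int64(297), np.int64(351)) 234 (np.int64(298), np.int64(351))
```

Centred as expected. I'll go down, grip the handle and lift.

>>> {"fn": "step_arm", "kwargs": {
  "steps": [
    {"dp": [0,0.1,3],"spin": 0},
    {"dp": [0,0,2.4],"spin": 0},
    {"dp": [0,0,1],"spin": 0},
    {"dp": [0,0,0],"spin": 0},
    {"dp": [0,0,0],"spin": 0}
  ]
}}

```text
time: 39.0
eef_pos: [547.5, 175.0, 50.3]
eef_rot: [1.0, -0.0, 0.001, -0.0]
force: [0.3, -0.1, -0.0]
opening: 0.999
finger_force: 0.0
```

>>> {"fn": "step_arm", "kwargs": {
  "steps": [
    {"dp": [0,0,0],"spin": 0},
    {"dp": [0,0,0],"spin": 0},
    {"dp": [0,0,0],"spin": 0},
    {"dp": [0,0,0],"spin": 0},
    {"dp": [0,0,0],"spin": 0}
  ],
  "hand": 0,
  "force": 25
}}

```text
time: 39.5
eef_pos: [546.7, 174.5, 49.0]
eef_rot: [1.0, -0.0, 0.0, -0.0]
force: [-0.2, -0.1, 0.7]
opening: 0.628
finger_force: 0.0
```

>>> {"fn": "step_arm", "kwargs": {
  "steps": [
    {"dp": [0,0,0],"spin": 0},
    {"dp": [0,0,0],"spin": 0},
    {"dp": [0,0,0],"spin": 0},
    {"dp": [0,0,0],"spin": 0},
    {"dp": [0,0,0],"spin": 0}
  ]
}}

```text
time: 40.0
eef_pos: [546.9, 174.8, 49.5]
eef_rot: [1.0, -0.0, 0.0, -0.0]
force: [-2.8, 0.5, 5.1]
opening: 0.198
finger_force: 27.0
```

>>> {"fn": "step_arm", "kwargs": {
  "steps": [
    {"dp": [0,0,0],"spin": 0},
    {"dp": [0,0,0],"spin": 0}
  ]
}}

```text
time: 40.2
eef_pos: [546.9, 174.8, 49.5]
eef_rot: [1.0, -0.0, 0.0, -0.0]
force: [-1.6, -0.6, 5.8]
opening: 0.201
finger_force: 27.3
```

>>> {"fn": "step_arm", "kwargs": {
  "steps": [
    {"dp": [0,0,-1],"spin": 0},
    {"dp": [0,0,-3],"spin": 0},
    {"dp": [0,0,-4],"spin": 0},
    {"dp": [0,0,-4],"spin": 0},
    {"dp": [0,0,0],"spin": 6.5}
  ]
}}

```text
time: 40.7
eef_pos: [549.1, 175.9, 175.0]
eef_rot: [0.998, -0.057, 0.004, -0.001]
force: [-0.5, 0.4, -2.7]
opening: 0.198
finger_force: 26.9
```

>>> {"fn": "step_arm", "kwargs": {
  "steps": [
    {"dp": [-0.7,-3,0],"spin": 0},
    {"dp": [-0.7,-3.2,0],"spin": 0},
    {"dp": [-0.7,-3.2,0],"spin": 0},
    {"dp": [-0.7,-3.2,0],"spin": 0},
    {"dp": [-0.8,-3.2,0],"spin": 0}
  ]
}}

```text
time: 41.2
eef_pos: [528.6, 336.5, 169.1]
eef_rot: [0.998, -0.057, -0.0, 0.0]
force: [0.8, 0.8, -1.5]
opening: 0.198
finger_force: 26.8
```

>>> {"fn": "step_arm", "kwargs": {
  "steps": [
    {"dp": [0,0,0],"spin": 0},
    {"dp": [0,0,0],"spin": 0},
    {"dp": [0,0,0],"spin": 0}
  ]
}}

```text
time: 41.5
eef_pos: [529.3, 334.2, 168.7]
eef_rot: [0.998, -0.058, -0.0, 0.001]
force: [1.5, -0.5, -1.9]
opening: 0.197
finger_force: 27.2
```

Run:
```python
from h import *
import pickle
c=cam('wrist'); save(c,'w20.png'); pickle.dump(c,open('w20.pkl','wb')); s=get_state(); print(s['time'],s['eef_pos'],s['opening'],s['q'][6],tool([529,335.5,6]))
z=s['eef_pos'][2]; h=cv2.cvtColor(c['frame'],cv2.COLOR_RGB2HSV)
p=proj(c,s['eef_pos']+R.from_quat(s['eef_rot']).apply([92,0,z-18])); print('tray far edge pred',p)
k=big(mask(c,*WOOD,(230,60,420,236)),3)
for q in cv2.approxPolyDP(cv2.convexHull(k.astype(np.float32)),3,True).reshape(-1,2): print(q,tool(onz(c,q,18))[0],tool(onz(c,q,z-30))[0])
for u in (300,325,350): print(u,[tuple(int(v) for v in h[y,u]) for y in range(60,150,5)])
```

```text
41.55 [529.46570093 333.96477499 168.75233572] 0.19671679193467762 -2.5274311847001116 (array([ -0.7,  -1.6, 162.8]), np.float64(-6.65))
tray far edge pred [323.72237235  87.49657206]
[370.  89.] [ 90.9  38.5 150.8] [83.3 23.3 30. ]
[368. 235.] [-38.2  41.  150.8] [ 7.1 24.7 30. ]
[275. 235.] [-38.2 -45.5 150.7] [  7.2 -26.3  30. ]
[269.  91.] [ 89.4 -45.6 150.7] [ 82.4 -26.4  30. ]
300 [(15, 6, 85), (40, 9, 86), (38, 10, 101), (60, 3, 84), (45, 6, 82), (45, 6, 91), (19, 89, 227), (19, 69, 241), (20, 73, 237), (20, 76, 241), (80, 12, 186), (17, 65, 197), (18, 59, 229), (18, 60, 230), (19, 59, 229), (19, 61, 229), (18, 61, 224), (18, 63, 220)]
325 [(30, 6, 92), (15, 6, 84), (45, 6, 86), (40, 8, 97), (30, 9, 87), (30, 3, 84), (19, 87, 232), (19, 69, 243), (19, 73, 239), (20, 77, 240), (83, 12, 175), (17, 71, 197), (19, 62, 222), (19, 63, 222), (19, 64, 219), (19, 63, 222), (19, 62, 226), (19, 62, 225)]
350 [(45, 6, 83), (45, 6, 84), (20, 8, 102), (0, 0, 83), (30, 6, 86), (40, 9, 88), (19, 86, 235), (19, 70, 245), (20, 74, 241), (19, 80, 232), (87, 12, 186), (18, 73, 200), (19, 74, 217), (19, 76, 215), (19, 74, 222), (19, 76, 219), (19, 76, 214), (19, 74, 216)]
```

>>> {"fn": "step_arm", "kwargs": {
  "steps": [
    {"dp": [-0.1,-0.25,2.5],"spin": 0},
    {"dp": [0,0,3.5],"spin": 0},
    {"dp": [0,0,3],"spin": 0},
    {"dp": [0,0,1.5],"spin": 0},
    {"dp": [0,0,0.4],"spin": 0}
  ]
}}

```text
time: 42.05
eef_pos: [527.8, 336.6, 58.3]
eef_rot: [0.998, -0.058, -0.001, 0.001]
force: [0.2, -0.7, -1.7]
opening: 0.194
finger_force: 27.4
```

>>> {"fn": "step_arm", "kwargs": {
  "steps": [
    {"dp": [0,0,0],"spin": 0},
    {"dp": [0,0,0.2],"spin": 0},
    {"dp": [0,0,0.2],"spin": 0},
    {"dp": [0,0,0.1],"spin": 0},
    {"dp": [0,0,0],"spin": 0}
  ]
}}

```text
time: 42.55
eef_pos: [528.3, 338.2, 55.1]
eef_rot: [0.998, -0.057, 0.0, -0.0]
force: [-0.1, -0.4, -1.3]
opening: 0.201
finger_force: 27.3
```

>>> {"fn": "step_arm", "kwargs": {
  "steps": [
    {"dp": [0,0,0.1],"spin": 0},
    {"dp": [0,0,0.1],"spin": 0},
    {"dp": [0,0,0],"spin": 0},
    {"dp": [0,0,0],"spin": 0}
  ]
}}

```text
time: 42.95
eef_pos: [528.1, 338.1, 52.8]
eef_rot: [0.998, -0.057, -0.0, 0.0]
force: [0.9, 0.1, -2.1]
opening: 0.201
finger_force: 27.3
```

>>> {"fn": "step_arm", "kwargs": {
  "steps": [
    {"dp": [0,0,0.1],"spin": 0},
    {"dp": [0,0,0],"spin": 0},
    {"dp": [0,0,0],"spin": 0}
  ]
}}

```text
time: 43.25
eef_pos: [528.1, 338.1, 51.8]
eef_rot: [0.998, -0.057, -0.0, -0.0]
force: [-0.2, -0.7, -1.9]
opening: 0.2
finger_force: 27.3
```

>>> {"fn": "step_arm", "kwargs": {
  "steps": [
    {"dp": [0,0,0.1],"spin": 0},
    {"dp": [0,0,0],"spin": 0},
    {"dp": [0,0,0],"spin": 0}
  ]
}}

```text
time: 43.55
eef_pos: [528.2, 338.2, 51.5]
eef_rot: [0.998, -0.057, 0.0, 0.0]
force: [-2.4, -1.9, 5.3]
opening: 0.199
finger_force: 29.1
```

>>> {"fn": "step_arm", "kwargs": {
  "steps": [
    {"dp": [0,0,0.1],"spin": 0},
    {"dp": [0,0,0],"spin": 0},
    {"dp": [0,0,0],"spin": 0}
  ]
}}

```text
time: 43.85
eef_pos: [528.2, 338.2, 51.5]
eef_rot: [0.998, -0.057, 0.0, 0.0]
force: [-6.1, -4.1, 14.6]
opening: 0.197
finger_force: 31.2
```

On the floor at the predicted height. I'll release and then take check views of every tray.

>>> {"fn": "step_arm", "kwargs": {
  "steps": [
    {"dp": [0,0,-0.1],"spin": 0},
    {"dp": [0,0,0],"spin": 0},
    {"dp": [0,0,0],"spin": 0},
    {"dp": [0,0,0],"spin": 0},
    {"dp": [0,0,0],"spin": 0}
  ],
  "hand": 0.8
}}

```text
time: 44.35
eef_pos: [528.1, 338.1, 50.6]
eef_rot: [0.998, -0.057, -0.0, 0.0]
force: [0.2, -1.0, 0.5]
opening: 0.565
finger_force: 0.0
```

>>> {"fn": "step_arm", "kwargs": {
  "steps": [
    {"dp": [0,0,0],"spin": 0},
    {"dp": [0,0,-1],"spin": 0},
    {"dp": [0,0,-4],"spin": 0},
    {"dp": [0,0,-4.5],"spin": 0},
    {"dp": [0,0,-4.5],"spin": -6.5}
  ]
}}

```text
time: 44.85
eef_pos: [527.7, 338.2, 193.1]
eef_rot: [1.0, 0.0, -0.0, -0.0]
force: [0.8, 1.3, 0.1]
opening: 0.791
finger_force: 0.0
```

>>> {"fn": "step_arm", "kwargs": {
  "steps": [
    {"dp": [-1,2,-4],"spin": 0},
    {"dp": [-2,2.5,-3],"spin": 0},
    {"dp": [-2,3,0],"spin": 0},
    {"dp": [0,0,0],"spin": 0},
    {"dp": [0,0,0],"spin": 0}
  ]
}}

```text
time: 45.35
eef_pos: [478.2, 262.6, 261.9]
eef_rot: [1.0, -0.001, 0.001, 0.0]
force: [1.6, 0.4, 0.4]
opening: 0.805
finger_force: 0.0
```

Run:
```python
from h import *
import pickle
c=cam('wrist'); save(c,'w21.png'); pickle.dump(c,open('w21.pkl','wb')); s=get_state(); print(s['time'],s['eef_pos'],s['opening'],-c['R'].T@c['t'])
p=proj(c,[529,335.5,18]).astype(int)
k=comp(c,tuple(proj(c,[570,330,25]).astype(int)),(p[0]-75,max(0,p[1]-110),p[0]+75,236),(12,30,150))
print(cv2.approxPolyDP(k.astype(np.float32).reshape(-1,1,2),6,True).reshape(-1,2).tolist()); print('push',rect(c,k,21))
print('tray',tray(c,(p[0]-75,max(0,p[1]-110),p[0]+75,236),88,184))
```

```text
45.4 [478.27609934 263.35399744 261.45000335] 0.8006724780709101 [550.39031371 260.99327303 406.07976426]
[[243.0, 65.0], [236.0, 187.0], [273.0, 193.0], [282.0, 70.0]]
push (array([529.52178955, 336.10971069]), 44.84415054321289, 139.8419189453125, -6.313789367675781)
tray (array([528.91292804, 335.94347612]), 0.8, -0.6, -6.45)
```

>>> {"fn": "step_arm", "kwargs": {
  "steps": [
    {"dp": [0,4.5,0],"spin": 0},
    {"dp": [0,4.8,0],"spin": 0},
    {"dp": [0,4.8,0],"spin": 0},
    {"dp": [0,4.8,0],"spin": 0},
    {"dp": [0,4.8,0],"spin": 0}
  ]
}}

```text
time: 45.9
eef_pos: [478.2, 25.2, 260.8]
eef_rot: [1.0, 0.0, 0.0, -0.0]
force: [0.9, -0.3, -0.5]
opening: 0.801
finger_force: 0.0
```

>>> {"fn": "step_arm", "kwargs": {
  "steps": [
    {"dp": [0,4.5,0],"spin": 0},
    {"dp": [0,0,0],"spin": 0},
    {"dp": [0,0,0],"spin": 0},
    {"dp": [0,0,0],"spin": 0}
  ]
}}

```text
time: 46.3
eef_pos: [478.3, -17.0, 260.6]
eef_rot: [1.0, 0.001, -0.0, -0.0]
force: [0.3, 0.5, -0.5]
opening: 0.8
finger_force: 0.0
```

Run:
```python
from h import *
import pickle
c=cam('wrist'); save(c,'w22.png'); pickle.dump(c,open('w22.pkl','wb')); s=get_state(); print(s['time'],s['eef_pos'],-c['R'].T@c['t'])
p=proj(c,[571,0,18]).astype(int); print(p); roi=(p[0]-75,max(0,p[1]-90),p[0]+75,236)
k=big(mask(c,(5,15,130),(22,60,215),(p[0]-45,p[1]-60,p[0]+45,p[1]+60)),3); print('sand',rect(c,k,40))
print('tray',tray(c,roi,107,145))
```

```text
46.35 [478.25366973 -16.87355583 260.6922321 ] [550.85966645 -18.55895541 404.69882312]
[308  92]
sand (array([570.72180176,  -4.39628601]), 63.664649963378906, 104.89005279541016, 8.411335945129395)
tray (array([572.33270264,  -1.97635651]), 4.7, -1.1, 8.78)
```

>>> {"fn": "step_arm", "kwargs": {
  "steps": [
    {"dp": [0,4.8,0],"spin": 0},
    {"dp": [0,4.8,0],"spin": 0},
    {"dp": [0,4.8,0],"spin": 0},
    {"dp": [0,4.8,0],"spin": 0},
    {"dp": [0,4.8,0],"spin": 0}
  ]
}}

```text
time: 46.85
eef_pos: [478.5, -259.1, 260.9]
eef_rot: [1.0, 0.001, 0.0, 0.0]
force: [1.1, 1.5, 1.0]
opening: 0.8
finger_force: 0.0
```

>>> {"fn": "step_arm", "kwargs": {
  "steps": [
    {"dp": [0,0,0],"spin": 0},
    {"dp": [0,0,0],"spin": 0},
    {"dp": [0,0,0],"spin": 0}
  ]
}}

```text
time: 47.15
eef_pos: [478.6, -256.8, 260.7]
eef_rot: [1.0, 0.001, 0.0, -0.0]
force: [-1.3, 0.3, 0.4]
opening: 0.801
finger_force: 0.0
```

Run:
```python
from h import *
import pickle
c=cam('wrist'); save(c,'w23.png'); pickle.dump(c,open('w23.pkl','wb')); s=get_state(); print(s['time'],s['eef_pos'],s['force'],-c['R'].T@c['t'])
p=proj(c,[565,-161,18]).astype(int); roi=(p[0]-60,max(0,p[1]-85),p[0]+60,236)
print('tapetray',tray(c,roi,81,137),'tape',rect(c,big(mask(c,*YEL,roi)),68))
p=proj(c,[564.5,-347.5,18]).astype(int); roi=(p[0]-80,max(0,p[1]-120),p[0]+80,236); print(p)
print('planetray',tray(c,roi,93,220))
k=big(mask(c,(95,60,40),(120,255,160),roi),3); print('lever',rect(c,k,42))
```

```text
47.2 [ 478.57150125 -256.71745987  260.84183145] [-0.42673081  0.21924098 -0.35565458] [ 551.11508145 -258.29621941  404.78615466]
tapetray (array([ 562.96931852, -160.8072951 ]), 0.9, 7.0, -6.71) tape (array([ 566.26055908, -170.14257812]), 40.71697998046875, 78.83946990966797, -7.294303894042969)
[406  99]
planetray (array([ 562.20792141, -347.67102256]), 1.4, -5.0, 6.11)
lever (array([ 542.85595703, -350.58230591]), 32.65679931640625, 69.98019409179688, 11.27849006652832)
```

Run:
```python
from h import *
import pickle
a,b=[pickle.load(open(f+'.pkl','rb')) for f in('w22','w23')]
ks=[]
for c in(a,b):
    p=proj(c,[555,-160,60]).astype(int); ks.append(big(mask(c,*YEL,(p[0]-60,max(0,p[1]-85),p[0]+60,230)))); 
u=np.array([np.cos(np.radians(-7)),np.sin(np.radians(-7))]); n=np.array([-u[1],u[0]])
for z in(58,64,70,76,82):
    A=np.array([onz(a,p,z)[:2] for p in ks[0]])-[555,-160]; B=np.array([onz(b,p,z)[:2] for p in ks[1]])-[555,-160]
    sa=A[abs(A@u)<12]@n; sb=B[abs(B@u)<12]@n
    print(z,'width',(sb.max()-sa.min()).round(1),'lat centre',((sb.max()+sa.min())/2).round(1),'a',sa.round(0).min(),sa.max().round(0),'b',sb.min().round(0),sb.max().round(0))
```

```text
58 width 40.8 lat centre -5.4 a -26.0 29.0 b -21.0 15.0
64 width 36.0 lat centre -5.0 a -23.0 30.0 b -22.0 13.0
70 width 31.2 lat centre -4.5 a -20.0 32.0 b -23.0 11.0
76 width 26.3 lat centre -4.1 a -17.0 34.0 b -25.0 9.0
82 width 21.5 lat centre -3.6 a -14.0 36.0 b -26.0 7.0
```

All four tools check out, so I'm handing the job in.

```bash
python3 -c "
from workcell import *
print(job_done())"
```

```text
the job is handed in; nothing more can be done
None
```

All four tools are set down in their own trays and the job is handed in at about 47 s: measured heights put each on its recess floor, the sanding block and tape are a few mm off centre but within tolerance, the glue bottle was not touched, and the hand-in call gave no verdict.

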